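# Shut the shaker-incubator: break the lid stay, lower the lid

## Task

Shut the lid of the white plate incubator. Its lid is propped by a folding stay on its right-hand side: press the stay's thumb tab back and down, without forcing it, until the knee has clearly given way while the lid stays up; then take the lid by its bar handle and lower it gently until it is fully shut, never letting it drop. Let go, and leave the two plates in the chamber and the things standing around where they are.

Things in the scene. Friction and masses are not known exactly. Their poses are not given: they have to be found in the camera images.
- incubator: White bench-top shaker-incubator, fixed to the bench: a box 210 mm deep (its x), 300 wide (its y), 105 high to the rim, open chamber on top, lid hinged along the far (+x) rim. Origin on the bench under its centre; its front, with display and keys, faces its -x, roughly the robot. The folding stay runs outside its right-hand (-y) wall, 9 to 12 mm off it.
- lid_hinge (a point): Middle of the lid's hinge line, 98 mm behind (+x) the incubator's origin and 108 mm above the bench; the line runs along the incubator's y.
- lid_angle (a joint): Lid angle, rad: 0 = propped open 65 degrees above level (start), grows as it closes, 1.134 = shut. Lid 22 mm thick, 205 long from the hinge, 300 wide, white with a clear window, about 0.7 kg, varies. While the stay is locked the lid cannot come down. With the knee broken, friction holds the lid while it is steep; from a third to half of the way down it falls unless held.
- knee (a joint): Fold of the stay's knee, rad: 0 = locked over-centre on its stop (start), 0.20 = links in line, beyond that broken; folds back and down with the lid, 2.68 when shut. Stiff: the tab takes 4 to 9 N; 8 mm of press = in line, 17 mm = 0.45, 24 mm = 0.7, where it stays when let go. Over 45 mm it draws the lid down until it falls. If the lid is bumped back up, it can lock again.
- lid_handle: Round steel bar, 12 mm thick, 170 long, 40 mm off the lid's free edge on two posts 75 mm either side of its middle. Origin at the bar's middle, y along it; axis 245 mm from the hinge line, 11 mm above the lid's underside. About 335 mm above the bench at the start, 119 shut. May be pinched from above and turns between the fingers as the lid swings; 34 mm free between bar and lid edge.
- thumb_tab: Flat steel thumb tab bent outwards from the stay's lower link just below the knee, 28 mm along the link (its x), 26 mm out (its y), 3 mm thick, about 145 mm above the bench. Origin at the middle of the face to press; its z points out of that face, to the front and up: press along -z. The lid leans over it, so reach it from the front with the fingers tilted 30 to 45 degrees.
- plate_left: White 96-well style plate, 128 x 86 x 14 mm, lying loose on the shaker platform in the chamber (left half). Origin under its centre. To be left alone.
- plate_right: The same, right half. To be left alone.
- tip_box: White pipette-tip box, 85 x 122 x 62 mm, with its clear blue lid standing open to 130 mm, loose on the bench right of the incubator. Origin under its centre. Bystander.
- tube_rack: Grey tube rack with small capped tubes, 70 x 110 x 63 mm, loose, in front to the right. Origin under its centre. Bystander.
- reagent_bottle: Amber bottle, 68 mm across, 150 mm high, loose, left of the incubator. Origin under its centre. Bystander.
- beaker: Glass beaker, 72 mm across, 85 mm high, loose, left of the incubator near its front corner. Origin under its centre. Bystander.
- pipette: Hand pipette, 245 mm long, up to 38 mm high, lying crosswise on the bench just in front of the incubator. Origin on the bench near its middle. Bystander.
- stay_pivot (a point): Pivot of the stay's lower link on the right-hand wall, 37 mm in front (-x) of the incubator's origin, 78 mm above the bench. The tab swings about it, parallel to the hinge line, 70 mm away; the knee pin is 80.5 mm away.

How it is judged:
By the outcome, as a careful person would: the job done as asked, in the order asked, and still so for the second after the job is handed in, with the robot touching nothing.
It also fails if it takes over 61 s, if anything falls off the work surface, if the arm or the gripper's body presses on something with over 40 N, if the wrist force passes 120 N, or if a joint passes its speed limit or range.

## Robot

A 6-joint arm with a two-finger parallel gripper is mounted at the origin on the work surface. World frame = base frame: x ahead of the robot, y to its left, z up, the work surface at z = 0. Lengths are in m, angles in degrees, forces in N, time in s.
With the tool pointing down it reaches from about 0.375 to 0.925 m from the base axis. Payload 5.7 kg.
Tool frame: the origin (TCP) lies midway between the tips of the shut fingers; the grasp point (between the pads) lies 19 mm behind it (env.pinch_z is the distance from the TCP to the grasp point, in m); x points along the fingers, y is the direction in which the jaws open and shut, and the axes are right-handed (so a half turn about x gives the same grasp; the last joint's range is limited). The gripper opens to 88 mm and grips with 3 to 60 N. Pads are 20 mm wide; open, the fingers measure 115 mm over their backs; the gripper's body (75 mm by 178 mm) begins 61 mm behind the grasp point.
Start: joints at [64.051, 20.558, 86.54, -0, 72.909, -6.595], TCP at [0.199, 0.566, 0.223] pointing down, gripper open.
Joint ranges: [-170.27, 170.27], [-57.76, 135], [12.27, 136.19], [-55.21, 235.2], [11.17, 155.16], [-170.74, 170.74]. Speed limits (degrees/s): [136.94, 136.94, 180, 180, 180, 180].

## Interface

Orientations are given as a 3x3 rotation matrix whose columns are the frame's x, y, z axes.
In Python, from workcell import env, viewer, finish_job gives the robot as it stands.
- The arm moves only by the shell command python3 -m inch 'ROWS'. ROWS is text: rows parted by semicolons, each of 5 numbers parted by spaces: the shift along the tool's x, y, z in m, then the turn about the tool's x in degrees, then the closure in counts, from 0 (fully open) to 255 (shut). A call has 1 to 8 rows; each row shifts and turns the commanded pose from where the row before left it, along the tool's axes as they then stand; what a row does not reach is not made up. A row lasts 1/8 s, in which the tool goes at most 62.5 mm and 10.7 degrees, less where a joint would pass 70% of its speed; a pose out of reach is approached as far as the arm can. A call with a gripper value outside its range is refused whole. The fingers move at their own pace and stop on an object; the grip force is fixed at half the most. Time passes only in rows, so rows that do not move let the fingers close. It gives the time, the measured TCP pose, the force and the opening at its end, in the units of the state.
- env.observe(): the state, without advancing time (a new reading comes with each control period).
- viewer.grab_frame(name): name is "scene" or "side" or "wrist"; returns a dict with "color" (384x512x3 uint8, red, green, blue), "fx", "fy", "cx", "cy" (pixels), "eye" and "attitude" of the camera in the world. Camera axes: x right, y down, z forward; pixel columns grow to the right and rows downward; lengths in m; the calibration is good to about 2 mm. A picture is of the moment at which its call begins. There is no depth.
- finish_job(): hands the job in, once; it reports no verdict.
The state is a dict: "clock": time; "joint_pos": joint angles; "qvel": joint speeds; "joint_efforts": joint torques, N m; "ee_pos": TCP position; "orientation": TCP orientation; "ft_force": force on the tool from outside, world axes, zero at the start; "torque": the same for the moment, N m; "width": finger opening in m.
Only numpy, scipy, OpenCV 4.12 (cv2) and the standard library are available. Lean on these libraries where they do the work, as an engineer would, in place of code of your own. Each camera call takes 0.05 s, during which the arm holds its last target.

## Working session

There is one attempt and no reset: what is moved stays moved. The work goes in short steps, Python scripts to look and compute and a shell command to move; the robot and the scene stay as the last step left them, time stands still between calls to the robot, and variables do not carry over. Pictures are saved under pics/ and viewed, and the job is handed in when it is done.

```bash
ls; mkdir -p pics
python3 - <<'E'
from workcell import env, viewer
import cv2,numpy as np
s=env.observe(); print(s, env.pinch_z)
for n in ["scene","side","wrist"]:
    f=viewer.grab_frame(n); cv2.imwrite(f"pics/{n}0.png",f["color"][:,:,::-1])
    print(n,f["fx"],f["fy"],f["cx"],f["cy"],f["eye"],f["attitude"])
E
```

```text
pics
{'clock': 0.0, 'joint_pos': array([ 6.40488423e+01,  2.05971968e+01,  8.65989144e+01, -9.80446394e-04,
        7.29084160e+01, -6.59641613e+00]), 'qvel': array([-0.01039483, -0.06037826,  0.02919185, -0.0094903 , -0.01939746,
        0.00582668]), 'joint_efforts': array([ 5.65203682e-04, -5.15370405e+01, -2.70730358e+01,  6.74869074e-02,
        3.48457962e-02, -1.08654506e-04]), 'ee_pos': array([0.19857354, 0.56545225, 0.22181776]), 'orientation': array([[-7.83633567e-04,  3.31410498e-01,  9.43486337e-01],
       [-1.64754603e-03,  9.43484918e-01, -3.31411368e-01],
       [-9.99998336e-01, -1.81414224e-03, -1.93332402e-04]]), 'ft_force': array([ 0.23016843, -0.47639712,  0.32110372]), 'torque': array([ 0.0173657 , -0.00869313, -0.01076337]), 'width': 0.08787760166457084} 0.0187
scene 381.9328279804877 381.9328279804877 256.26103367848066 185.75835733357758 [0.59013738 0.32958981 1.09178131] [[-0.99844234  0.05164068 -0.02112198]
 [ 0.05554406  0.95574695 -0.28889898]
 [ 0.00526833 -0.28962217 -0.95712656]]
side 457.75383185190816 457.75383185190816 256.65149500255984 188.8885501614119 [ 0.17933755 -0.80931093  0.74697061] [[ 0.92146681 -0.19454482  0.33623093]
 [-0.38834892 -0.48178141  0.78553917]
 [ 0.00916724 -0.85442319 -0.51949685]]
wrist 323.8777006774534 323.8777006774534 259.6641634129505 194.26223598904133 [0.12013276 0.5944299  0.38303044] [[ 0.33101659  0.89974041  0.28442085]
 [ 0.94362203 -0.31487352 -0.10213781]
 [-0.00234093  0.30219509 -0.95324323]]
```

View pics/scene0.png

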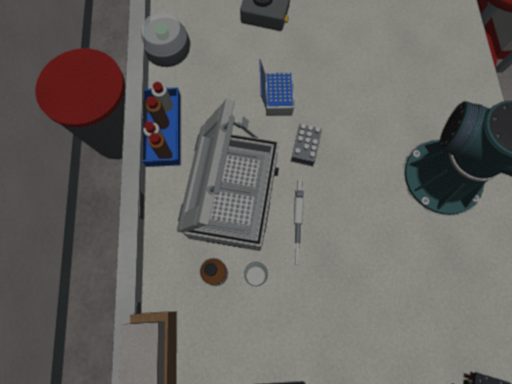

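View pics/side0.png

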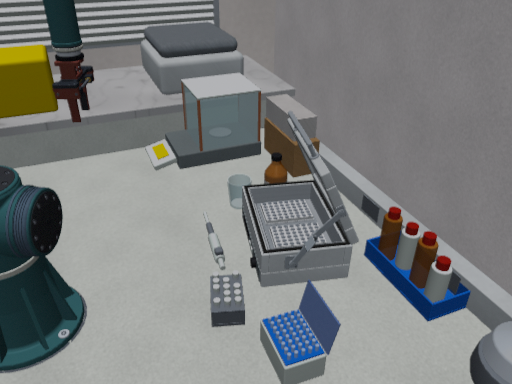

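View pics/wrist0.png

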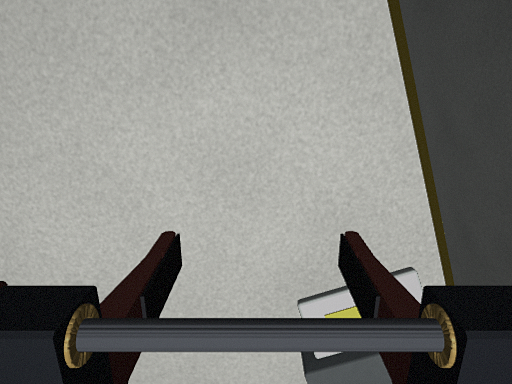

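The scene view shows the incubator at about (230,190), the tip box at (280,92), the rack at (307,145), the pipette at (298,220), and the bottle and beaker at (213,271) and (256,273). In the side view, the stay is on the near wall at about (315,245). I'll enlarge both.

Run:
```python
import cv2
a=cv2.imread('pics/scene0.png')[80:270,150:350]; cv2.imwrite('pics/scene0z.png',cv2.resize(a,None,fx=3.1,fy=3.1,interpolation=cv2.INTER_CUBIC))
a=cv2.imread('pics/side0.png')[100:290,225:375]; cv2.imwrite('pics/side0z.png',cv2.resize(a,None,fx=3.1,fy=3.1,interpolation=cv2.INTER_CUBIC))
```

```text
(no output)
```

View pics/scene0z.png

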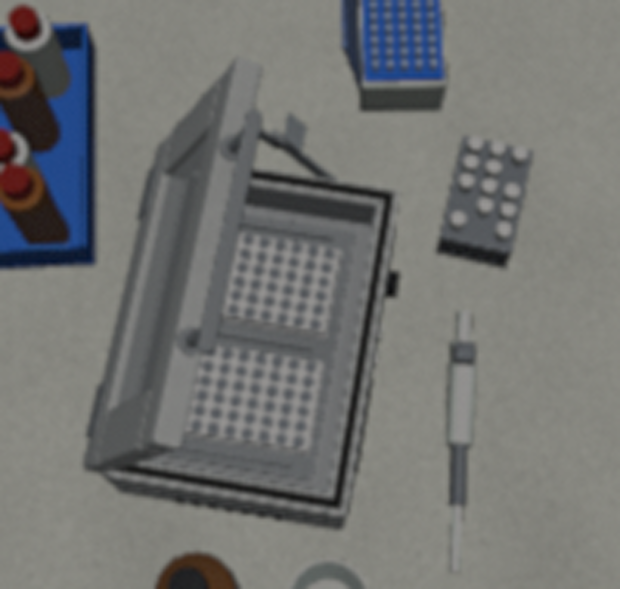

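View pics/side0z.png

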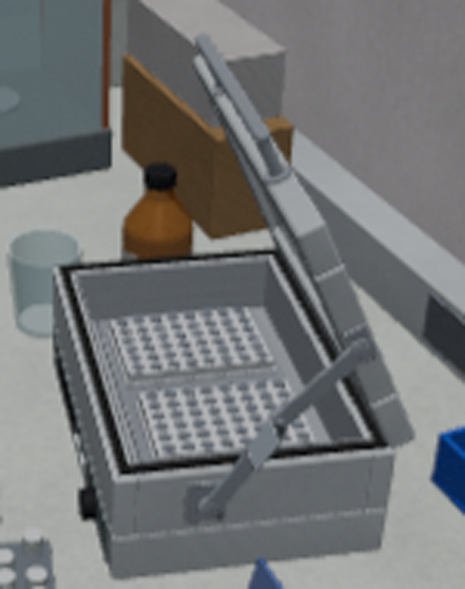

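```bash
cat > h.py <<'E'
import numpy as np, json
from workcell import env, viewer
def ray(f,u,v):
    d=np.array([(u-f["cx"])/f["fx"],(v-f["cy"])/f["fy"],1.]); return np.array(f["eye"]),np.array(f["attitude"])@d
def onz(f,u,v,z):
    e,d=ray(f,u,v); return e+d*(z-e[2])/d[2]
def proj(f,p):
    q=np.array(f["attitude"]).T@(np.array(p)-np.array(f["eye"])); return np.array([f["cx"]+f["fx"]*q[0]/q[2],f["cy"]+f["fy"]*q[1]/q[2]])
def tri(f1,a,f2,b):
    e1,d1=ray(f1,*a); e2,d2=ray(f2,*b); d1/=np.linalg.norm(d1);d2/=np.linalg.norm(d2)
    t=np.linalg.lstsq(np.c_[d1,-d2],e2-e1,rcond=None)[0]; p,q=e1+t[0]*d1,e2+t[1]*d2
    return (p+q)/2,np.linalg.norm(p-q)
E
python3 - <<'E'
from h import *
s=viewer.grab_frame("scene"); d=viewer.grab_frame("side")
Z=lambda u,v:(u/3.1+150,v/3.1+80); S=lambda u,v:(u/3.1+225,v/3.1+100)
for n,a,z in [("FR",(396,192),.105),("FL",(340,507),.105),("FLb",(343,526),0.0)]: print(n,onz(s,*Z(*a),z))
for n,a,z in [("sFR",(122,475),.105),("sBR",(385,443),.105),("sFL",(56,268),.105),("sBL",(278,254),.105),("bFR",(113,578),0),("bBR",(381,550),0)]: print(n,onz(d,*S(*a),z))
print(tri(s,Z(330,176),d,S(205,500)), 'pivot?')
print(tri(s,Z(293,130),d,S(262,440)), 'tab?')
print(tri(s,Z(252,118),d,S(278,172)), 'bar right end')
print(tri(s,Z(210,350),d,S(203,42)), 'bar left end')
E
```

```text
FR [ 0.5012434  -0.09289873  0.105     ]
FL [0.56821182 0.18782974 0.105     ]
FLb [0.56414354 0.19027396 0.        ]
sFR [ 0.50502024 -0.09519721  0.105     ]
sBR [ 0.69788777 -0.1344215   0.105     ]
sFL [0.56549632 0.18703875 0.105     ]
sBL [0.75860039 0.13534514 0.105     ]
bFR [ 0.50349634 -0.08653804  0.        ]
bBR [ 0.70687093 -0.1366875   0.        ]
(array([ 0.55907735, -0.12070331,  0.08479405]), np.float64(0.0003188590497866677)) pivot?
(array([ 0.5905902 , -0.13999083,  0.14343413]), np.float64(0.001195422921643377)) tab?
(array([ 0.62319875, -0.07046806,  0.31026528]), np.float64(0.006412112298569242)) bar right end
(array([0.65616783, 0.10995409, 0.33114479]), np.float64(0.005268508524674558)) bar left end
```

```bash
cat >> h.py <<'E'
def frame(C,yaw):
    c,s=np.cos(np.radians(yaw)),np.sin(np.radians(yaw)); 
    return lambda x,y,z: np.array([C[0]+c*x-s*y, C[1]+s*x+c*y, z])
E
cat > ov.py <<'E'
import sys,cv2
from h import *
C=(float(sys.argv[1]),float(sys.argv[2])); yaw=float(sys.argv[3]); tag=sys.argv[4]
W=frame(C,yaw)
P=[W(x,y,z) for x in(-.105,.105) for y in(-.15,.15) for z in (0,.105)]
r=np.radians(65); bx=.098-.245*np.cos(r)+.011*np.sin(r); bz=.108+.245*np.sin(r)+.011*np.cos(r)
B=[W(bx,-.085,bz),W(bx,0,bz),W(bx,.085,bz)]
Q=[W(-.037,-.16,.078)]
for n,(x0,y0,x1,y1) in {"scene":(150,80,350,270),"side":(225,100,375,290)}.items():
    f=viewer.grab_frame(n); im=f["color"][y0:y1,x0:x1,::-1]; k=3.1
    im=cv2.resize(im,None,fx=k,fy=k,interpolation=cv2.INTER_CUBIC)
    for L,c in((P,(0,0,255)),(B,(0,255,0)),(Q,(255,0,255))):
        for p in L:
            u=(proj(f,p)-(x0,y0)+.5)*k; cv2.circle(im,tuple(int(t) for t in u),3,c,-1)
    cv2.imwrite(f"pics/{n}_{tag}.png",im)
E
python3 ov.py 0.638 0.035 -13 a
```

```text
(no output)
```

View pics/scene_a.png

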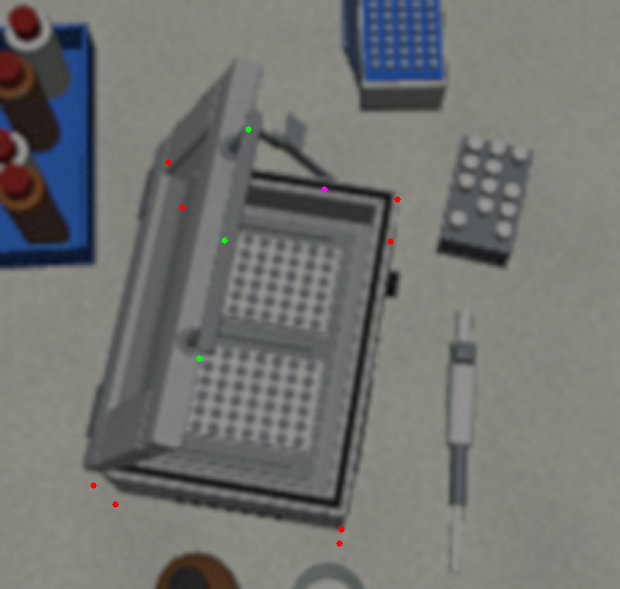

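View pics/side_a.png

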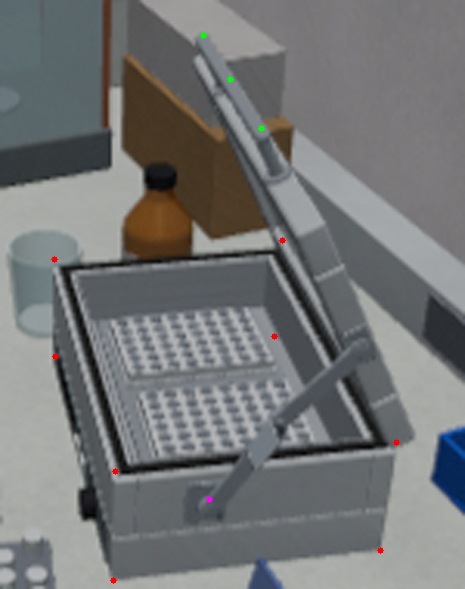

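Run:
```python
from h import *
from scipy.optimize import least_squares
s=viewer.grab_frame("scene"); d=viewer.grab_frame("side")
Z=lambda u,v:np.array((u/3.1+150,v/3.1+80))-.5; S=lambda u,v:np.array((u/3.1+225,v/3.1+100))-.5
r=np.radians(65); bx=.098-.245*np.cos(r)+.011*np.sin(r); bz=.108+.245*np.sin(r)+.011*np.cos(r)
O=[(s,Z(397,191),(-.105,-.15,.105)),(s,Z(346,513),(-.105,.15,.105)),(s,Z(343,527),(-.105,.15,0)),
(d,S(120,472),(-.105,-.15,.105)),(d,S(56,267),(-.105,.15,.105)),(d,S(113,578),(-.105,-.15,0)),(d,S(381,550),(.105,-.15,0)),(d,S(396,443),(.105,-.15,.105)),
(s,Z(254,111),(bx,-.085,bz+.004)),(s,Z(206,353),(bx,.085,bz+.004)),(d,S(203,38),(bx,.085,bz)),(d,S(205,500),(-.037,-.162,.078))]
def res(p): return np.concatenate([proj(f,frame(p[:2],p[2])(*q))-u for f,u,q in O])
o=least_squares(res,[.638,.03,-13],x_scale=[.01,.01,1],loss='soft_l1'); print(o.x); print(res(o.x).reshape(-1,2).round(1))
```

```text
[  0.63518872   0.03070878 -12.52508898]
[[ 0.6  0.8]
 [-0.   3.2]
 [ 0.3  3.6]
 [-1.3  1.4]
 [-1.3 -1.4]
 [ 0.3  2.7]
 [ 0.3  1.2]
 [ 0.7  0.8]
 [-1.   3.3]
 [-0.6 -0.6]
 [-0.4  0.1]
 [ 2.1  2. ]]
```

Rows can't tilt the tool directly, but the tab needs a tilt of 30 to 45°. I'll check in free air whether running past the reach limit tilts the commanded pose.

```bash
python3 -m inch '-0.06 0 0 0 255; -0.06 0 0 0 255; -0.06 0 0 0 255; 0 0.06 0 0 255; 0 0.06 0 0 255; 0 0.06 0 0 255; 0 0.06 0 0 255'; python3 -c "
from h import *
s=env.observe(); print(s['joint_pos'].round(1),s['orientation'].round(3),s['clock'])"
```

```text
clock: 1.32
ee_pos: [0.2789, 0.794, 0.4028]
orientation: [[0.0, 0.331, 0.943], [0.001, 0.943, -0.331], [-1.0, 0.001, 0.0]]
ft_force: [0.7, 1.7, 1.2]
width: 0.0212
[ 66.   40.1  29.   -0.  110.9  -4.7] [[ 0.     0.331  0.943]
 [ 0.001  0.943 -0.331]
 [-1.     0.001  0.   ]] 1.325
```

```bash
python3 -m inch '0 0.05 0 0 255; 0 0.05 0 0 255; 0 0.05 0 0 255'; python3 -c "
from h import *
s=env.observe(); print(s['joint_pos'].round(1),s['orientation'].round(3),s['clock'])"
```

```text
clock: 1.7
ee_pos: [0.3097, 0.8815, 0.3691]
orientation: [[0.019, 0.331, 0.943], [0.054, 0.942, -0.331], [-0.998, 0.057, -0.0]]
ft_force: [-0.3, -0.5, 0.5]
width: 0.0003
[ 66.3  50.6  12.5   0.3 113.6  -4.2] [[ 0.019  0.331  0.943]
 [ 0.054  0.942 -0.331]
 [-0.998  0.057 -0.   ]] 1.7
```

```bash
python3 -m inch '0 -0.04 0 0 255; 0 -0.04 0 0 255';  python3 -c "
from h import *
s=env.observe(); print(s['joint_pos'].round(1),s['orientation'].round(3),s['clock'])"
```

```text
clock: 1.95
ee_pos: [0.2825, 0.8042, 0.3658]
orientation: [[0.019, 0.331, 0.943], [0.055, 0.942, -0.331], [-0.998, 0.058, -0.0]]
ft_force: [0.5, 0.1, 1.5]
width: 0.0005
[ 65.9  38.4  37.    0.3 101.3  -4.7] [[ 0.019  0.331  0.943]
 [ 0.055  0.942 -0.331]
 [-0.998  0.058 -0.   ]] 1.95
```

The tilt persists, so I'll build it up at the reach limit.

```bash
python3 -m inch '-0.03 0.05 0 0 255; -0.03 0.05 0 0 255; 0 0.06 0 0 255; 0 0.06 0 0 255; 0 0.06 0 0 255; 0 0.06 0 0 255';  python3 -c "
from h import *
s=env.observe(); print(s['joint_pos'].round(1),s['clock'])"
```

```text
clock: 2.7
ee_pos: [0.3354, 0.9547, 0.37]
orientation: [[0.082, 0.321, 0.943], [0.233, 0.914, -0.331], [-0.969, 0.247, -0.0]]
ft_force: [0.0, 0.2, -0.9]
width: 0.0006
[ 66.3  51.2  12.6   1.1 101.9  -4. ] 2.7
```

```bash
python3 -c "
from h import *
import cv2
f=viewer.grab_frame('side'); cv2.imwrite('pics/side1.png',f['color'][:,:,::-1])"
```

```text
(no output)
```

View pics/side1.png

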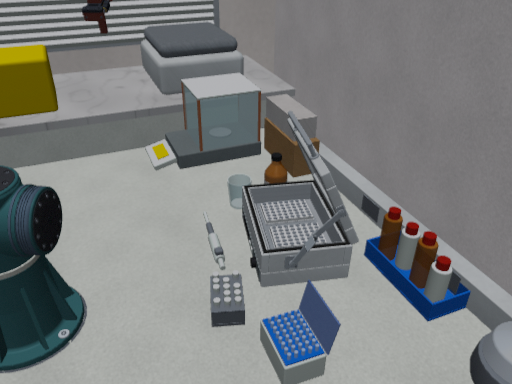

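The gripper is at (97,15) in clear air, left of and in front of the grey machine at (190,50). The incubator scene hasn't changed. I'll continue.

```bash
python3 -m inch '0 0.06 0 0 255; 0 0.06 0 0 255; 0 0.06 0 0 255; 0 0.06 0 0 255; 0 0.06 0 0 255; 0 0.06 0 0 255; 0 0.06 0 0 255';  python3 -c "
from h import *
s=env.observe(); print(s['joint_pos'].round(1),s['clock'])"
```

```text
clock: 3.62
ee_pos: [0.3746, 1.0663, 0.3934]
orientation: [[0.175, 0.282, 0.943], [0.498, 0.802, -0.331], [-0.85, 0.527, 0.0]]
ft_force: [0.7, 0.9, -1.0]
width: 0.0007
[66.4 52.7 12.5  2.3 83.1 -3.9] 3.625
```

```bash
cat > wp.py <<'E'
import sys
from h import *
s=env.observe(); R=s['orientation']; p=s['ee_pos']
print('t',s['clock'],'p',p.round(4),'F',s['ft_force'].round(1),'j',s['joint_pos'].round(1))
a=list(map(float,sys.argv[1:]))
for i in range(0,len(a),3):
    q=np.array(a[i:i+3]); d=R.T@(q-p); n=int(np.ceil(np.linalg.norm(d)/.06)); print(q,n,'x',(d/n).round(4),'tot',d.round(4)); p=q
E
python3 wp.py .28 .68 .55 .52 .35 .55 .62 0 .55 .52 -.4 .5 .46 -.68 .5
```

```text
t 3.625 p [0.3746 1.0663 0.3934] F [ 0.7  0.9 -1. ] j [66.4 52.7 12.5  2.3 83.1 -3.9]
[0.28 0.68 0.55] 8 x [-0.0427 -0.0317  0.0048] tot [-0.3418 -0.2537  0.0388]
[0.52 0.35 0.55] 7 x [-0.0175 -0.0281  0.048 ] tot [-0.1223 -0.1969  0.3358]
[0.62 0.   0.55] 7 x [-0.0224 -0.0361  0.0301] tot [-0.1567 -0.2524  0.2104]
[ 0.52 -0.4   0.5 ] 7 x [-0.0249 -0.0536  0.0055] tot [-0.1741 -0.3751  0.0382]
[ 0.46 -0.68  0.5 ] 5 x [-0.03   -0.0483  0.0072] tot [-0.1498 -0.2413  0.0362]
```

```bash
python3 -m inch '-0.043 -0.032 0.005 0 255; -0.043 -0.032 0.005 0 255; -0.043 -0.032 0.005 0 255; -0.043 -0.032 0.005 0 255; -0.043 -0.032 0.005 0 255; -0.043 -0.032 0.005 0 255; -0.043 -0.032 0.005 0 255; -0.043 -0.032 0.005 0 255'
python3 -m inch '-0.018 -0.028 0.048 0 255; -0.018 -0.028 0.048 0 255; -0.018 -0.028 0.048 0 255; -0.018 -0.028 0.048 0 255; -0.018 -0.028 0.048 0 255; -0.018 -0.028 0.048 0 255; -0.018 -0.028 0.048 0 255'; python3 wp.py  .62 0 .55 .52 -.4 .5 .46 -.68 .5
```

```text
clock: 4.62
ee_pos: [0.279, 0.674, 0.5513]
orientation: [[0.175, 0.281, 0.943], [0.498, 0.802, -0.331], [-0.849, 0.528, 0.0]]
ft_force: [0.0, 0.3, 0.7]
width: 0.0006
clock: 5.5
ee_pos: [0.5194, 0.344, 0.5547]
orientation: [[0.176, 0.281, 0.943], [0.497, 0.802, -0.332], [-0.85, 0.527, 0.002]]
ft_force: [1.5, 0.7, -0.7]
width: 0.0003
t 5.5 p [0.5194 0.344  0.5547] F [ 1.5  0.7 -0.7] j [ 10.6   2.3  73.   27.2  87.7 -57. ]
[0.62 0.   0.55] 6 x [-0.0249 -0.0417  0.0348] tot [-0.1493 -0.2499  0.2091]
[ 0.52 -0.4   0.5 ] 7 x [-0.0249 -0.0536  0.0055] tot [-0.174  -0.3752  0.0384]
[ 0.46 -0.68  0.5 ] 5 x [-0.03   -0.0483  0.0073] tot [-0.1498 -0.2413  0.0364]
```

```bash
python3 -m inch '-0.025 -0.042 0.035 0 255; -0.025 -0.042 0.035 0 255; -0.025 -0.042 0.035 0 255; -0.025 -0.042 0.035 0 255; -0.025 -0.042 0.035 0 255; -0.025 -0.042 0.035 0 255'
python3 -m inch '-0.025 -0.054 0.005 0 255; -0.025 -0.054 0.005 0 255; -0.025 -0.054 0.005 0 255; -0.025 -0.054 0.005 0 255; -0.025 -0.054 0.005 0 255; -0.025 -0.054 0.005 0 255; -0.025 -0.054 0.005 0 255'; python3 wp.py  .46 -.68 .5
```

```text
clock: 6.25
ee_pos: [0.62, -0.0016, 0.5496]
orientation: [[0.176, 0.282, 0.943], [0.496, 0.802, -0.332], [-0.85, 0.527, 0.002]]
ft_force: [0.7, 0.1, 0.6]
width: 0.0005
clock: 7.12
ee_pos: [0.5158, -0.4026, 0.4993]
orientation: [[0.176, 0.282, 0.943], [0.496, 0.803, -0.332], [-0.851, 0.526, 0.001]]
ft_force: [0.6, -0.5, 0.5]
width: 0.0008
t 7.125 p [ 0.5158 -0.4026  0.4993] F [ 0.6 -0.5  0.5] j [ -58.1   28.5   44.4   29.8  124.3 -115.4]
[ 0.46 -0.68  0.5 ] 5 x [-0.0296 -0.0476  0.0079] tot [-0.1479 -0.238   0.0395]
```

```bash
python3 -m inch '-0.019 -0.031 0.048 0 255; -0.019 -0.031 0.048 0 255; -0.019 -0.031 0.048 0 255; -0.019 -0.031 0.048 0 255; -0.019 -0.031 0.048 0 255; -0.019 -0.031 0.048 0 255; -0.019 -0.031 0.048 0 255; -0.019 -0.031 0.048 0 255'; python3 wp.py
```

```text
clock: 8.12
ee_pos: [0.6428, -0.6265, 0.3988]
orientation: [[0.346, 0.296, 0.89], [0.378, 0.824, -0.421], [-0.858, 0.483, 0.173]]
ft_force: [-0.2, 0.8, 0.0]
width: 0.0007
t 8.125 p [ 0.6428 -0.6265  0.3988] F [-0.2  0.8  0. ] j [ -60.7   52.1   12.5   34.6  120.9 -111.3]
```

```bash
python3 -m inch '-0.021 -0.034 0.045 0 255; -0.021 -0.034 0.045 0 255; -0.021 -0.034 0.045 0 255; -0.021 -0.034 0.045 0 255; -0.021 -0.034 0.045 0 255; -0.021 -0.034 0.045 0 255; -0.021 -0.034 0.045 0 255; -0.021 -0.034 0.045 0 255'; python3 wp.py
```

```text
clock: 9.12
ee_pos: [0.6296, -0.7959, 0.3783]
orientation: [[0.562, 0.353, 0.748], [0.131, 0.855, -0.501], [-0.817, 0.38, 0.434]]
ft_force: [0.0, -0.4, 0.1]
width: 0.0005
t 9.125 p [ 0.6296 -0.7959  0.3783] F [ 0.  -0.4  0.1] j [ -68.    54.4   12.3   36.   103.9 -118.1]
```

```bash
python3 -m inch '-0.015 -0.048 0.034 0 255; -0.015 -0.048 0.034 0 255; -0.015 -0.048 0.034 0 255; -0.015 -0.048 0.034 0 255; -0.015 -0.048 0.034 0 255; -0.015 -0.048 0.034 0 255; -0.015 -0.048 0.034 0 255'; python3 wp.py
```

```text
clock: 10.0
ee_pos: [0.5116, -0.9696, 0.3656]
orientation: [[0.67, 0.441, 0.598], [-0.114, 0.856, -0.504], [-0.734, 0.27, 0.623]]
ft_force: [-0.0, -1.1, 0.9]
width: -0.0001
t 10.0 p [ 0.5116 -0.9696  0.3656] F [-0.  -1.1  0.9] j [ -78.7   57.1   12.3   39.4   91.7 -127.6]
```

```bash
python3 wp.py .46 -.55 .36 .49 -.15 .28
```

```text
t 10.0 p [ 0.5116 -0.9696  0.3656] F [-0.  -1.1  0.9] j [ -78.7   57.1   12.3   39.4   91.7 -127.6]
[ 0.46 -0.55  0.36] 8 x [-0.0098  0.0419 -0.0307] tot [-0.078   0.3349 -0.246 ]
[ 0.49 -0.15  0.28] 7 x [ 0.0048  0.0477 -0.0334] tot [ 0.0334  0.334  -0.2337]
```

```bash
python3 -m inch '-0.01 0.042 -0.031 0 255; -0.01 0.042 -0.031 0 255; -0.01 0.042 -0.031 0 255; -0.01 0.042 -0.031 0 255; -0.01 0.042 -0.031 0 255; -0.01 0.042 -0.031 0 255; -0.01 0.042 -0.031 0 255; -0.01 0.042 -0.031 0 255'
python3 -m inch '0.005 0.048 -0.033 0 255; 0.005 0.048 -0.033 0 255; 0.005 0.048 -0.033 0 255; 0.005 0.048 -0.033 0 255; 0.005 0.048 -0.033 0 255; 0 0 0 -7.8 255; 0 0 0 -7.8 255; 0 0 0 -7.8 255';python3 wp.py .49 -.15 .28
python3 -c "
from h import *
import cv2
for n in ['wrist','side']:
  f=viewer.grab_frame(n); cv2.imwrite(f'pics/{n}2.png',f['color'][:,:,::-1])"
```

```text
clock: 11.0
ee_pos: [0.4591, -0.5525, 0.3627]
orientation: [[0.67, 0.44, 0.598], [-0.114, 0.856, -0.504], [-0.734, 0.27, 0.624]]
ft_force: [0.2, -0.1, 1.0]
width: 0.001
clock: 12.0
ee_pos: [0.4833, -0.268, 0.307]
orientation: [[0.67, 0.163, 0.724], [-0.113, 0.987, -0.117], [-0.733, -0.003, 0.68]]
ft_force: [0.1, 0.4, -0.7]
width: 0.0005
t 12.0 p [ 0.4833 -0.268   0.307 ] F [ 0.1  0.4 -0.7] j [ -57.1   -2.7  118.6   47.5   42.8 -167.6]
[ 0.49 -0.15  0.28] 3 x [ 0.0037  0.0392 -0.0091] tot [ 0.011   0.1176 -0.0273]
```

View pics/wrist2.png

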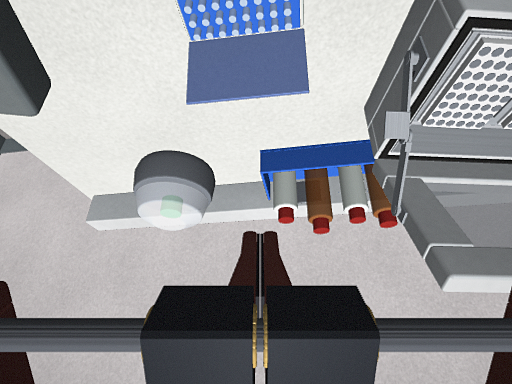

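View pics/side2.png

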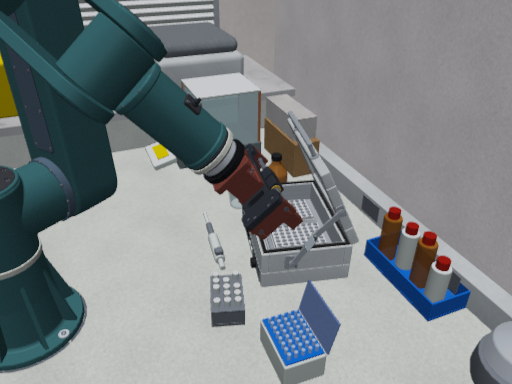

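The wrist view shows the tab as a light square at (398,125), the lower pivot at (413,58) and the tip-box lid at (248,65). Nothing is touching. I'll triangulate the tab with all three views.

Run:
```python
from h import *
import cv2
im=cv2.imread('pics/wrist2.png')[20:240,360:512]; cv2.imwrite('pics/wrist2z.png',cv2.resize(im,None,fx=2.7,fy=2.7,interpolation=cv2.INTER_CUBIC))
im=cv2.imread('pics/side0.png')[205:275,280:350]; cv2.imwrite('pics/side0zz.png',cv2.resize(im,None,fx=8,fy=8,interpolation=cv2.INTER_CUBIC))
im=cv2.imread('pics/scene0.png')[95:160,215:280]; cv2.imwrite('pics/scene0zz.png',cv2.resize(im,None,fx=8,fy=8,interpolation=cv2.INTER_CUBIC))
```

```text
(no output)
```

View pics/wrist2z.png

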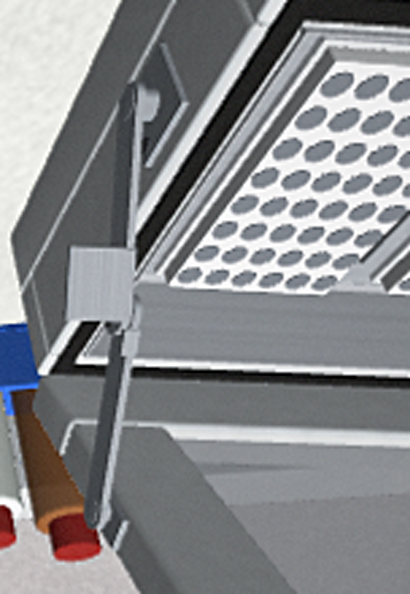

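View pics/side0zz.png

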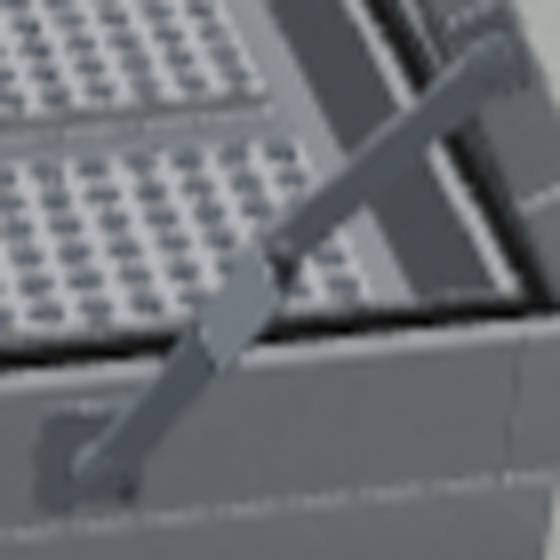

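View pics/scene0zz.png

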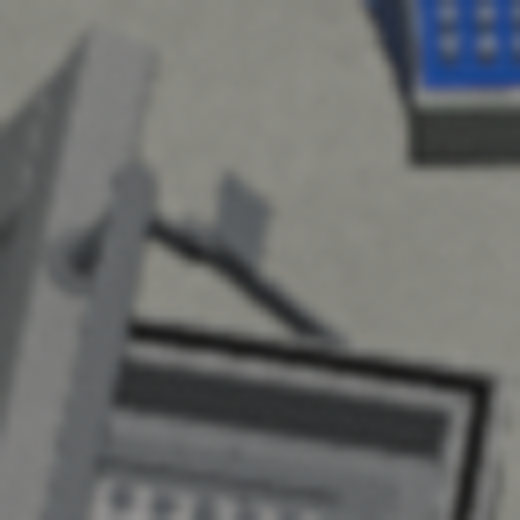

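Run:
```python
from h import *
w=viewer.grab_frame("wrist");s=viewer.grab_frame("scene"); d=viewer.grab_frame("side")
T={'w':(w,(397,124.8)),'d':(d,(309.3,243.6)),'s':(s,(245,122.3))}
for a,b in('wd','ws','ds'): print(a,b,tri(*T[a],*T[b]))
# pivot in wrist z (150,100), side zz (95,465)
pw=(w,(360+148/2.7-.5,20+100/2.7-.5)); pd=(d,(280+95/8-.5,205+462/8-.5))
print('pivot',tri(*pw,*pd))
# tab corners by wrist/side
C=[((70,248),None),((132,248),None),((132,320),None),((70,320),None)]
# upper stay end
print('top',tri(w,(360+97/2.7-.5,20+515/2.7-.5),d,(280+500/8-.5,205+60/8-.5)))
# rim corners: wrist back right
```

```text
w d (array([ 0.58871127, -0.1417425 ,  0.14091618]), np.float64(0.0004098270420932586))
w s (array([ 0.58998332, -0.14104431,  0.13992694]), np.float64(0.00043263745471145885))
d s (array([ 0.5895897 , -0.14078225,  0.1397647 ]), np.float64(0.0006006225898707033))
pivot (array([ 0.56147307, -0.11651321,  0.07680136]), np.float64(0.0020216899711323665))
top (array([ 0.66226902, -0.1416611 ,  0.20304992]), np.float64(0.00036240346910076796))
```

```bash
python3 wp.py .505 -.13 .225 .5455 -.1368 .1813
```

```text
t 12.25 p [ 0.4831 -0.2679  0.3063] F [-0.7  0.2  0. ] j [ -57.1   -2.6  118.6   47.5   42.9 -167.2]
[ 0.505 -0.13   0.225] 3 x [ 0.0196  0.0464 -0.0189] tot [ 0.0589  0.1393 -0.0567]
[ 0.5455 -0.1368  0.1813] 1 x [ 0.06   -0.      0.0005] tot [ 0.06   -0.      0.0005]
```

```bash
python3 -m inch '0.01 0.034 -0.014 0 255; 0.01 0.035 -0.014 0 255; 0.02 0.035 -0.014 0 255; 0.019 0.035 -0.014 0 255'; python3 wp.py .5455 -.1368 .1813
```

```text
clock: 12.75
ee_pos: [0.5054, -0.1295, 0.2257]
orientation: [[0.669, 0.169, 0.724], [-0.113, 0.986, -0.126], [-0.735, 0.002, 0.678]]
ft_force: [1.6, -0.1, 0.3]
width: 0.0004
t 12.75 p [ 0.5054 -0.1295  0.2257] F [ 1.6 -0.1  0.3] j [ -34.1    0.5  131.    63.5   18.3 -170.7]
[ 0.5455 -0.1368  0.1813] 2 x [ 0.0301 -0.0003 -0.0001] tot [ 0.0602 -0.0005 -0.0001]
```

```bash
python3 -m inch '0 0 0 10 255; 0.015 0 0 0 255; 0.015 0 0 0 255';python3 wp.py .5455 -.1368 .1813
```

```text
clock: 13.12
ee_pos: [0.5261, -0.1329, 0.2059]
orientation: [[0.666, 0.292, 0.687], [-0.111, 0.949, -0.296], [-0.738, 0.12, 0.664]]
ft_force: [0.1, 0.6, 0.7]
width: 0.0006
t 13.125 p [ 0.5261 -0.1329  0.2059] F [0.1 0.6 0.7] j [ -32.3    5.1  130.4   74.4   15.7 -170.7]
[ 0.5455 -0.1368  0.1813] 1 x [ 0.0315 -0.001  -0.0018] tot [ 0.0315 -0.001  -0.0018]
```

```bash
python3 -m inch '0 0 0 10 255; 0 0 0 10 255';python3 wp.py .5455 -.1368 .1813
```

```text
clock: 13.38
ee_pos: [0.526, -0.1331, 0.2059]
orientation: [[0.666, 0.513, 0.542], [-0.111, 0.787, -0.607], [-0.738, 0.344, 0.581]]
ft_force: [-0.6, -0.6, 0.3]
width: 0.0005
t 13.375 p [ 0.526  -0.1331  0.2059] F [-0.6 -0.6  0.3] j [ -32.3    5.1  130.4   74.2   15.8 -150.2]
[ 0.5455 -0.1368  0.1813] 1 x [ 0.0316 -0.0014 -0.0015] tot [ 0.0316 -0.0014 -0.0015]
```

```bash
python3 -m inch '0.025 -0.001 -0.001 0 255; 0.025 0 0 0 255; 0.015 0 0 0 255';python3 wp.py .5857 -.1436 .1373
python3 -c "
from h import *
import cv2
for n in ['wrist','side']:
  f=viewer.grab_frame(n); cv2.imwrite(f'pics/{n}3.png',f['color'][:,:,::-1])
im=cv2.imread('pics/side3.png')[150:290,225:365]; cv2.imwrite('pics/side3z.png',cv2.resize(im,None,fx=4,fy=4))"
```

```text
clock: 13.75
ee_pos: [0.5701, -0.1415, 0.1652]
orientation: [[0.655, 0.513, 0.554], [-0.106, 0.789, -0.605], [-0.748, 0.338, 0.572]]
ft_force: [0.1, -0.1, -0.0]
width: 0.0002
t 13.75 p [ 0.5701 -0.1415  0.1652] F [ 0.1 -0.1 -0. ] j [ -29.3   13.9  127.6   95.7   13.3 -170.6]
[ 0.5857 -0.1436  0.1373] 1 x [ 0.0313 -0.0031 -0.006 ] tot [ 0.0313 -0.0031 -0.006 ]
```

View pics/wrist3.png

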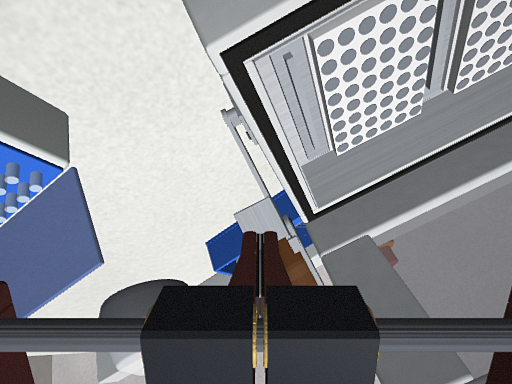

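View pics/side3z.png

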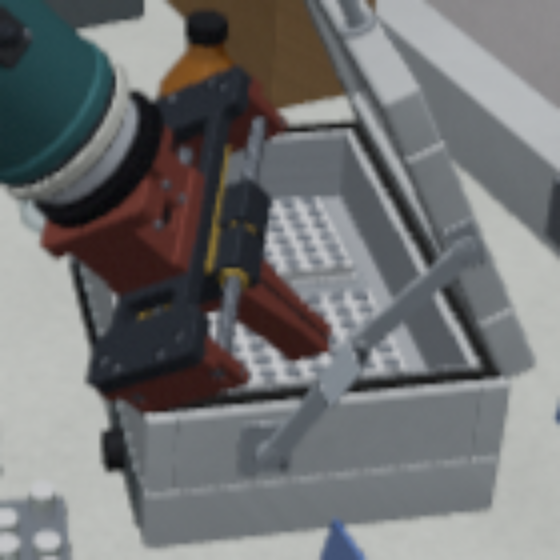

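The closed fingertips at (300,345) in the zoomed side view are just in front of the tab at (330,375). The body is well clear of the lid. I'll roll a little to come off joint 6's limit, then press.

```bash
python3 -m inch '0 0 0 9 255; 0 0 0 9 255; 0 0 0 0 255';python3 wp.py .5857 -.1436 .1373
```

```text
clock: 14.22
ee_pos: [0.5692, -0.1411, 0.1665]
orientation: [[0.656, 0.657, 0.371], [-0.106, 0.567, -0.817], [-0.747, 0.496, 0.442]]
ft_force: [-0.6, 0.4, -0.9]
width: 0.0005
t 14.225 p [ 0.5692 -0.1411  0.1665] F [-0.6  0.4 -0.9] j [ -29.4   13.7  127.7   95.6   13.3 -152.7]
[ 0.5857 -0.1436  0.1373] 1 x [ 0.0329 -0.0051 -0.0047] tot [ 0.0329 -0.0051 -0.0047]
```

```bash
python3 -m inch '0.01 -0.002 -0.002 0 255; 0.006 -0.002 -0.001 0 255'; python3 -m inch '0.004 -0.001 -0.001 0 255;0.004 0 0 0 255;0 0 0 0 255'; python3 wp.py .5857 -.1436 .1373
```

```text
clock: 14.48
ee_pos: [0.5762, -0.1426, 0.1509]
orientation: [[0.656, 0.656, 0.372], [-0.106, 0.569, -0.815], [-0.747, 0.495, 0.443]]
ft_force: [0.2, -0.2, -0.4]
width: 0.0004
clock: 14.85
ee_pos: [0.5806, -0.1432, 0.1438]
orientation: [[0.656, 0.657, 0.371], [-0.106, 0.566, -0.817], [-0.747, 0.497, 0.441]]
ft_force: [-0.8, -0.0, -0.7]
width: 0.0002
t 14.85 p [ 0.5806 -0.1432  0.1438] F [-0.8 -0.  -0.7] j [ -28.8   17.6  127.7  111.9   13.9 -169. ]
[ 0.5857 -0.1436  0.1373] 1 x [ 0.0083 -0.0001 -0.0007] tot [ 0.0083 -0.0001 -0.0007]
```

```bash
python3 -m inch '0.003 0 0 0 255;0.003 0 0 0 255;0 0 0 0 255'; python3 wp.py .5857 -.1436 .1373 .6057 -.148 .122
```

```text
clock: 15.22
ee_pos: [0.5849, -0.144, 0.1401]
orientation: [[0.656, 0.658, 0.37], [-0.106, 0.565, -0.818], [-0.747, 0.498, 0.44]]
ft_force: [-2.9, 0.9, 4.5]
width: 0.0006
t 15.225 p [ 0.5849 -0.144   0.1401] F [-2.9  0.9  4.5] j [ -28.6   18.3  127.4  113.8   14.  -170.7]
[ 0.5857 -0.1436  0.1373] 1 x [ 0.0026 -0.0006 -0.0013] tot [ 0.0026 -0.0006 -0.0013]
[ 0.6057 -0.148   0.122 ] 1 x [0.025  0.0031 0.0043] tot [0.025  0.0031 0.0043]
```

```bash
python3 -m inch '0.004 0.0005 0.0007 2 255;0.004 0.0005 0.0007 2 255;0.004 0.0005 0.0007 2 255'; python3 wp.py .6057 -.148 .122
```

```text
clock: 15.6
ee_pos: [0.5954, -0.1457, 0.1337]
orientation: [[0.658, 0.691, 0.298], [-0.105, 0.476, -0.873], [-0.746, 0.543, 0.386]]
ft_force: [-1.4, 2.6, 7.8]
width: 0.0004
t 15.6 p [ 0.5954 -0.1457  0.1337] F [-1.4  2.6  7.8] j [ -28.1   19.8  126.6  117.3   14.2 -167.9]
[ 0.6057 -0.148   0.122 ] 1 x [ 0.0157 -0.0003  0.0005] tot [ 0.0157 -0.0003  0.0005]
```

```bash
python3 -m inch '0.004 0 0 1 255;0.004 0 0 1 255;0.004 0 0 1 255'; python3 wp.py .6057 -.148 .122
python3 -c "
from h import *
import cv2
f=viewer.grab_frame('side');im=f['color'][150:290,225:365,::-1]; cv2.imwrite('pics/side4z.png',cv2.resize(im,None,fx=4,fy=4))"
```

```text
clock: 15.98
ee_pos: [0.6041, -0.1478, 0.1254]
orientation: [[0.659, 0.705, 0.261], [-0.106, 0.43, -0.896], [-0.745, 0.563, 0.358]]
ft_force: [-2.7, -0.2, 10.1]
width: 0.0007
t 15.975 p [ 0.6041 -0.1478  0.1254] F [-2.7 -0.2 10.1] j [ -27.7   21.5  126.   122.    14.5 -169.4]
[ 0.6057 -0.148   0.122 ] 1 x [ 0.0036 -0.0009 -0.0007] tot [ 0.0036 -0.0009 -0.0007]
```

View pics/side4z.png

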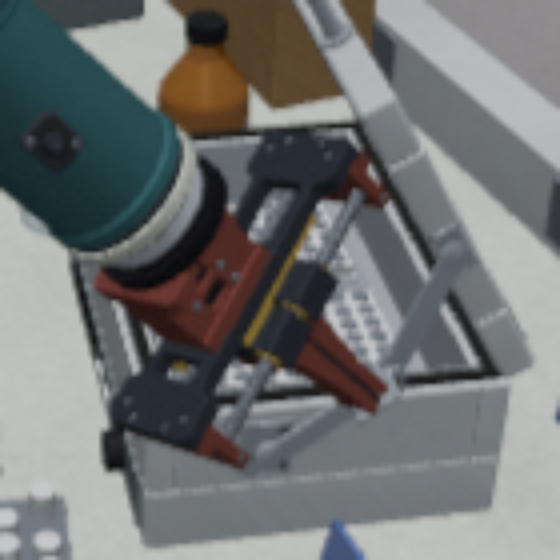

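The stay now visibly bends at the knee, at about (390,390), and the lid is still up. I'll back off along the approach line.

```bash
python3 -m inch '-0.01 0 0 0 255;-0.03 0 0 0 255;-0.04 0 0 0 255;-0.04 0 0 0 255'; python3 wp.py 
python3 -c "
from h import *
import cv2
f=viewer.grab_frame('side');im=f['color'][150:290,225:365,::-1]; cv2.imwrite('pics/side5z.png',cv2.resize(im,None,fx=4,fy=4))
f=viewer.grab_frame('wrist');im=f['color'][:,:,::-1]; cv2.imwrite('pics/wrist5.png',im)"
```

```text
clock: 16.52
ee_pos: [0.5372, -0.1353, 0.2009]
orientation: [[0.659, 0.704, 0.265], [-0.1, 0.431, -0.897], [-0.745, 0.565, 0.355]]
ft_force: [0.8, 0.7, -0.0]
width: 0.0003
t 16.525 p [ 0.5372 -0.1353  0.2009] F [ 0.8  0.7 -0. ] j [ -31.9    6.7  129.    72.4   16.1 -121.7]
```

View pics/side5z.png

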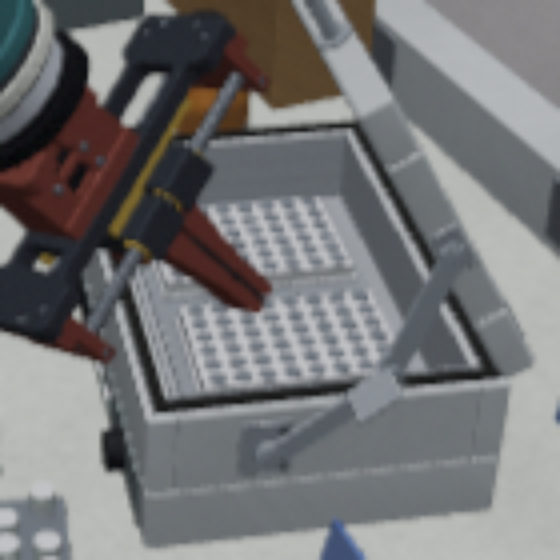

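View pics/wrist5.png

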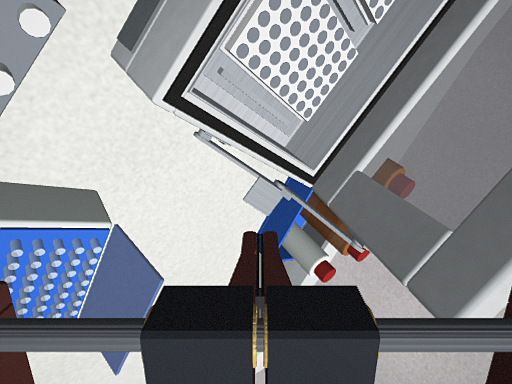

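The knee stays well folded, with its corner at (375,385) in the side zoom. The lid is still up and the plates are undisturbed. Before the grasp I'll rise and use the inner reach limit to bring the tool back towards vertical.

```bash
python3 -m inch '-0.04 0.02 0.015 0 100; -0.04 0.02 0.015 0 100; -0.04 0.02 0.015 9 100; -0.04 0.02 0.015 9 100; 0 0 0 9 100; 0 0 0 8 100'; python3 wp.py .35 -.07 .36 .2 -.04 .36
```

```text
clock: 17.38
ee_pos: [0.5131, -0.1384, 0.3632]
orientation: [[0.672, 0.723, -0.162], [-0.087, -0.141, -0.986], [-0.736, 0.676, -0.032]]
ft_force: [0.9, 0.8, -0.5]
width: 0.0525
t 17.375 p [ 0.5131 -0.1384  0.3632] F [ 0.9  0.8 -0.5] j [-36.6 -11.3 116.5  30.8  40.3 -44.2]
[ 0.35 -0.07  0.36] 3 x [-0.0377 -0.0432 -0.0136] tot [-0.1131 -0.1297 -0.0408]
[ 0.2  -0.04  0.36] 3 x [-0.0344 -0.0376 -0.0017] tot [-0.1033 -0.1127 -0.0052]
```

```bash
python3 -m inch '-0.037 -0.043 -0.013 0 100; -0.037 -0.043 -0.013 0 100; -0.037 -0.043 -0.013 0 100; -0.036 -0.04 -0.002 0 100; -0.036 -0.04 -0.002 0 100'; python3 wp.py
```

```text
clock: 18.0
ee_pos: [0.3104, -0.0898, 0.3465]
orientation: [[0.617, 0.769, -0.166], [-0.091, -0.14, -0.986], [-0.782, 0.623, -0.016]]
ft_force: [-0.1, -0.8, 0.9]
width: 0.0536
t 18.0 p [ 0.3104 -0.0898  0.3465] F [-0.1 -0.8  0.9] j [-83.9 -37.5 126.8  37.6  81.6 -76.6]
```

```bash
python3 wp.py .46 -.06 .3 .49 -.05 .23 .40 -.03 .23 .31 -.01 .23
```

```text
t 18.0 p [ 0.3104 -0.0898  0.3465] F [-0.1 -0.8  0.9] j [-83.9 -37.5 126.8  37.6  81.6 -76.6]
[ 0.46 -0.06  0.3 ] 3 x [ 0.042   0.0273 -0.0178] tot [ 0.1259  0.0819 -0.0535]
[ 0.49 -0.05  0.23] 2 x [ 0.0362 -0.011  -0.0069] tot [ 0.0723 -0.022  -0.0137]
[ 0.4  -0.03  0.23] 2 x [-0.0287 -0.036  -0.0024] tot [-0.0573 -0.072  -0.0047]
[ 0.31 -0.01  0.23] 2 x [-0.0287 -0.036  -0.0024] tot [-0.0573 -0.072  -0.0047]
```

```bash
python3 -m inch '0.042 0.027 -0.018 0 100; 0.042 0.027 -0.018 0 100; 0.042 0.027 -0.018 0 100; 0.036 -0.011 -0.007 0 100; 0.036 -0.011 -0.007 0 100'; python3 wp.py; python3 -m inch '-0.029 -0.036 -0.002 0 100; -0.029 -0.036 -0.002 0 100; -0.029 -0.036 -0.002 0 100'; python3 wp.py
```

```text
clock: 18.62
ee_pos: [0.3952, -0.0764, 0.2448]
orientation: [[0.588, 0.787, -0.188], [-0.088, -0.169, -0.982], [-0.804, 0.594, -0.03]]
ft_force: [0.5, 0.0, 0.5]
width: 0.0536
t 18.625 p [ 0.3952 -0.0764  0.2448] F [0.5 0.  0.5] j [-37.  -15.9 133.9  31.4  33.  -47.8]
clock: 19.0
ee_pos: [0.2992, -0.0639, 0.2587]
orientation: [[0.563, 0.804, -0.191], [-0.084, -0.175, -0.981], [-0.822, 0.568, -0.031]]
ft_force: [0.5, -0.7, -0.5]
width: 0.0535
t 19.0 p [ 0.2992 -0.0639  0.2587] F [ 0.5 -0.7 -0.5] j [-70.3 -34.  136.1  33.9  64.2 -70.1]
```

```bash
python3 -m inch '0.04 0.008 -0.007 0 100; 0.03 -0.039 0.004 0 100; 0.03 -0.039 0.004 0 100; 0.03 -0.039 0.004 0 100'; python3 wp.py
```

```text
clock: 19.5
ee_pos: [0.3025, -0.0831, 0.2183]
orientation: [[0.47, 0.86, -0.199], [-0.059, -0.194, -0.979], [-0.881, 0.472, -0.041]]
ft_force: [-0.4, -0.9, 0.4]
width: 0.0536
t 19.5 p [ 0.3025 -0.0831  0.2183] F [-0.4 -0.9  0.4] j [-56.3 -22.4 136.1  27.7  50.3 -59.1]
```

```bash
python3 -m inch '0.04 -0.032 0.004 0 100; 0.04 -0.032 0.004 0 100; 0.04 -0.032 0.004 0 100; 0.04 -0.032 0.004 0 100; 0.04 -0.032 0.004 0 100'; python3 wp.py
```

```text
clock: 20.12
ee_pos: [0.336, -0.1366, 0.1069]
orientation: [[0.335, 0.924, -0.187], [0.001, -0.198, -0.98], [-0.942, 0.328, -0.067]]
ft_force: [0.4, 0.5, -0.4]
width: 0.0533
t 20.125 p [ 0.336  -0.1366  0.1069] F [ 0.4  0.5 -0.4] j [-49.4   5.3 136.1  31.4  29.3 -64.2]
```

```bash
python3 wp.py .36 -.1 .35 .58 .03 .46
```

```text
t 20.125 p [ 0.336  -0.1366  0.1069] F [ 0.4  0.5 -0.4] j [-49.4   5.3 136.1  31.4  29.3 -64.2]
[ 0.36 -0.1   0.35] 5 x [-0.0442  0.0189 -0.0113] tot [-0.2209  0.0947 -0.0567]
[0.58 0.03 0.46] 5 x [-0.006   0.0427 -0.0352] tot [-0.0298  0.2135 -0.1759]
```

```bash
python3 -m inch '-0.044 0.019 -0.011 0 100; -0.044 0.019 -0.011 0 100; -0.044 0.019 -0.011 0 100; -0.044 0.019 -0.011 0 100; -0.044 0.019 -0.011 0 100'; python3 -m inch '-0.006 0.043 -0.035 0 100; -0.006 0.043 -0.035 0 100; -0.006 0.043 -0.035 0 100; -0.006 0.043 -0.035 0 100; -0.006 0.043 -0.035 0 100;0 0 0 0 100';python3 wp.py .613 .03 .41;python3 -c "
from h import *
import cv2
for n in ['wrist','side','scene']:
  f=viewer.grab_frame(n);im=f['color'][:,:,::-1]; cv2.imwrite(f'pics/{n}6.png',im)"
```

```text
clock: 20.75
ee_pos: [0.3601, -0.0999, 0.3515]
orientation: [[0.336, 0.924, -0.185], [0.003, -0.197, -0.98], [-0.942, 0.329, -0.069]]
ft_force: [0.5, -0.8, -0.0]
width: 0.0531
clock: 21.5
ee_pos: [0.5843, 0.0305, 0.4605]
orientation: [[0.335, 0.924, -0.182], [0.005, -0.194, -0.981], [-0.942, 0.328, -0.069]]
ft_force: [-0.7, -0.3, 0.3]
width: 0.0528
t 21.5 p [0.5843 0.0305 0.4605] F [-0.7 -0.3  0.3] j [-5.1  0.7 82.2  2.  77.6  6. ]
[0.613 0.03  0.41 ] 1 x [ 0.0572  0.0101 -0.0013] tot [ 0.0572  0.0101 -0.0013]
```

View pics/wrist6.png

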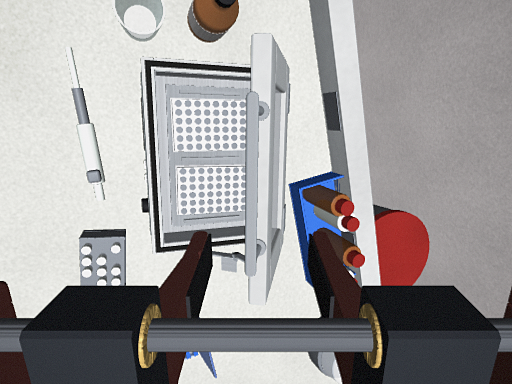

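View pics/side6.png

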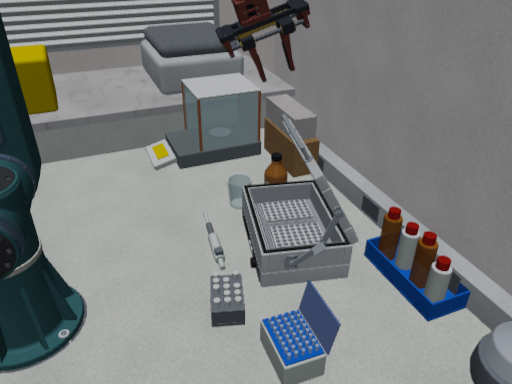

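The wrist view shows the bar running from about (251,94) to (251,275), almost centred between the open fingers and across the jaw direction. I'll cast those pixels onto the bar's height.

Run:
```python
from h import *
f=viewer.grab_frame('wrist'); s=env.observe()
for z in(.335,.325): print([onz(f,*u,z).round(4) for u in((251,94),(251,184),(251.5,275))])
g=s['ee_pos']-.0187*s['orientation'][:,0]
print(proj(f,g),g, proj(f,s['ee_pos']))
b=np.array([.6396,.0297,.335]); print(proj(f,b))
```

```text
[array([0.6325, 0.1102, 0.335 ]), array([0.6152, 0.032 , 0.335 ]), array([ 0.5958, -0.0584,  0.335 ])]
[array([0.6357, 0.1102, 0.325 ]), array([0.6178, 0.0292, 0.325 ]), array([ 0.5977, -0.0644,  0.325 ])]
[259.73110123 270.64873841] [0.57326143 0.02727869 0.47659984] [259.75504032 252.79883048]
[275.42604649 179.40319115]
```

Run:
```python
import cv2,numpy as np
a=cv2.imread('pics/side0.png')[100:220,260:360]; b=cv2.imread('pics/side6.png')[100:220,260:360]
cv2.imwrite('pics/cmp.png',cv2.resize(np.hstack([a,b]),None,fx=4,fy=4,interpolation=cv2.INTER_CUBIC))
```

```text
(no output)
```

View pics/cmp.png

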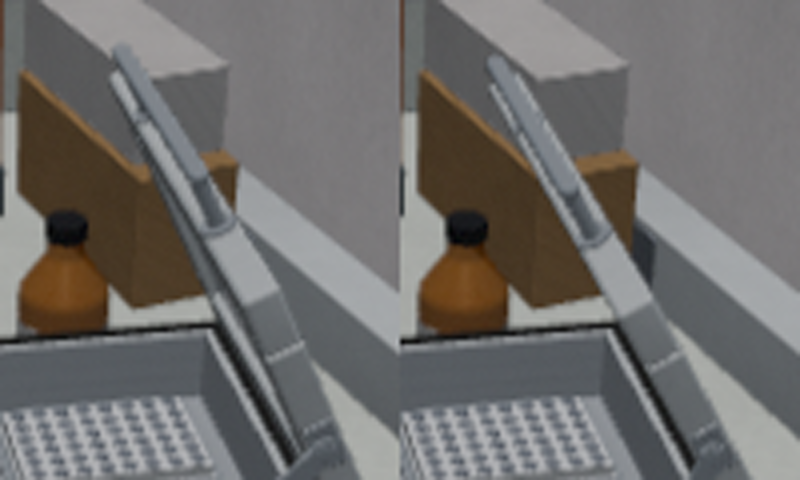

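View pics/scene6.png

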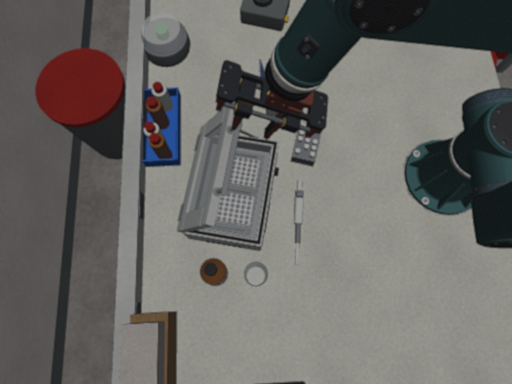

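Pressing the knee brought the lid down about 0.1 rad, and it is holding there. The wrist ray and the hinge geometry agree on the bar's middle at (0.618, 0.030, 0.325). I'll descend along the tool axis and grip.

```bash
python3 wp.py .598 .03 .381 .6243 .03 .307
```

```text
t 21.7 p [0.5795 0.0273 0.459 ] F [-0.6 -1.1  0.3] j [-5.3  0.4 82.6  1.9 77.6  6.1]
[0.598 0.03  0.381] 2 x [ 0.0398 -0.0044 -0.0004] tot [ 0.0797 -0.0088 -0.0009]
[0.6243 0.03   0.307 ] 2 x [0.0393 0.0001 0.    ] tot [0.0785 0.0002 0.    ]
```

```bash
python3 -m inch '0.04 -0.004 0 0 100; 0.04 -0.004 -0.001 0 100; 0.04 0 0 0 100;0 0 0 0 100'; python3 wp.py .6243 .03 .307;python3 -c "
from h import *
import cv2
for n in ['wrist','side']:
  f=viewer.grab_frame(n);im=f['color'][:,:,::-1]; cv2.imwrite(f'pics/{n}7.png',im)"
```

```text
clock: 22.2
ee_pos: [0.6106, 0.0293, 0.3409]
orientation: [[0.327, 0.926, -0.19], [0.001, -0.201, -0.98], [-0.945, 0.321, -0.066]]
ft_force: [-0.1, 1.4, 0.2]
width: 0.0536
t 22.2 p [0.6106 0.0293 0.3409] F [-0.1  1.4  0.2] j [-4.7  6.4 91.7  1.8 62.8  6.3]
[0.6243 0.03   0.307 ] 1 x [ 0.0366  0.0017 -0.0011] tot [ 0.0366  0.0017 -0.0011]
```

View pics/wrist7.png

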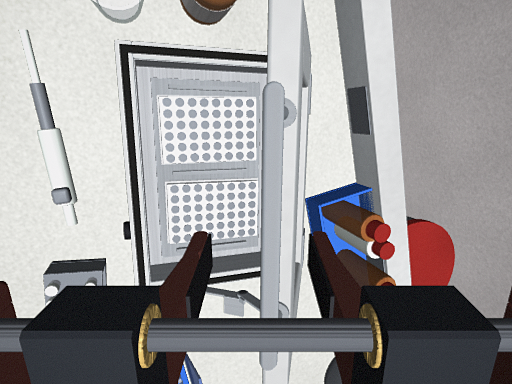

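View pics/side7.png

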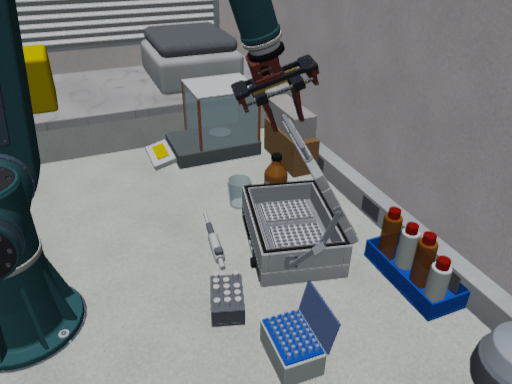

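```bash
python3 - <<'E'
from h import *
f=viewer.grab_frame('wrist'); 
for z in(.33,.3245,.32): print([onz(f,*u,z).round(4) for u in((272.5,87),(271,210),(269.5,368))])
E
python3 wp.py .6243 .03 .307
```

```text
[array([0.644 , 0.1129, 0.33  ]), array([0.6289, 0.0447, 0.33  ]), array([ 0.6053, -0.064 ,  0.33  ])]
[array([0.6462, 0.1129, 0.3245]), array([0.6307, 0.0426, 0.3245]), array([ 0.6062, -0.0696,  0.3245])]
[array([0.648, 0.113, 0.32 ]), array([0.6321, 0.0408, 0.32  ]), array([ 0.607 , -0.0742,  0.32  ])]
t 22.35 p [0.6136 0.0293 0.3467] F [-0.1 -0.1  0.5] j [-4.7  6.2 91.3  1.8 62.8  6.4]
[0.6243 0.03   0.307 ] 1 x [ 0.041  -0.0034  0.    ] tot [ 0.041  -0.0034  0.    ]
```

```bash
python3 wp.py .631 .029 .310; python3 -m inch '0.02 0.003 0 0 100; 0.018 0.002 0 0 100;0 0 0 0 100; 0 0 0 0 100';python3 wp.py .631 .029 .310;python3 -c "
from h import *
import cv2
for n in ['wrist','side']:
  f=viewer.grab_frame(n);im=f['color'][:,:,::-1]; cv2.imwrite(f'pics/{n}8.png',im if n=='wrist' else cv2.resize(im[60:200,210:350],None,fx=4,fy=4))"
```

```text
t 22.35 p [0.6136 0.0293 0.3467] F [-0.1 -0.1  0.5] j [-4.7  6.2 91.3  1.8 62.8  6.4]
[0.631 0.029 0.31 ] 1 x [ 0.0404  0.004  -0.0005] tot [ 0.0404  0.004  -0.0005]
clock: 22.85
ee_pos: [0.631, 0.0288, 0.3114]
orientation: [[0.335, 0.923, -0.188], [-0.0, -0.2, -0.98], [-0.942, 0.328, -0.067]]
ft_force: [-0.7, 0.2, 0.7]
width: 0.0534
t 22.85 p [0.631  0.0288 0.3114] F [-0.7  0.2  0.7] j [-4.6  9.2 92.6  1.8 58.6  6.3]
[0.631 0.029 0.31 ] 1 x [ 0.0013 -0.0005 -0.0001] tot [ 0.0013 -0.0005 -0.0001]
```

View pics/wrist8.png

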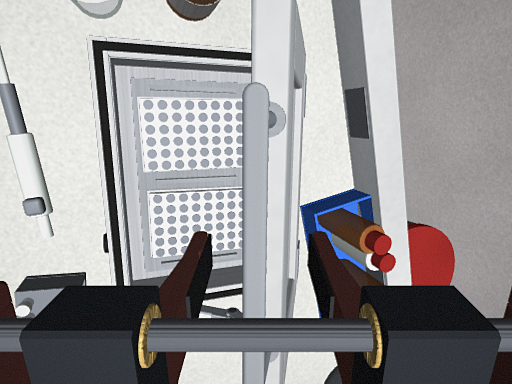

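View pics/side8.png

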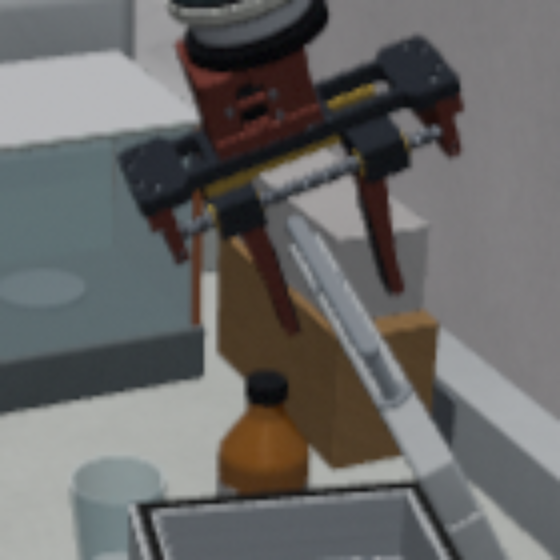

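The bar is at column 257 between the fingers (centre 260), and the tips pass beyond it. I'll close.

```bash
python3 -m inch '0 0 0 0 200;0 0 0 0 255;0 0 0 0 255; 0 0 0 0 255';python3 wp.py;python3 -c "
from h import *
import cv2
for n in ['wrist','side']:
  f=viewer.grab_frame(n);im=f['color'][:,:,::-1]; cv2.imwrite(f'pics/{n}9.png',im if n=='wrist' else cv2.resize(im[60:200,210:350],None,fx=4,fy=4))"
```

```text
clock: 23.45
ee_pos: [0.6309, 0.0288, 0.3107]
orientation: [[0.335, 0.923, -0.189], [0.0, -0.2, -0.98], [-0.942, 0.328, -0.067]]
ft_force: [-0.8, 0.4, -0.4]
width: 0.0166
t 23.45 p [0.6309 0.0288 0.3107] F [-0.8  0.4 -0.4] j [-4.6  9.3 92.7  1.8 58.6  6.3]
```

View pics/side9.png

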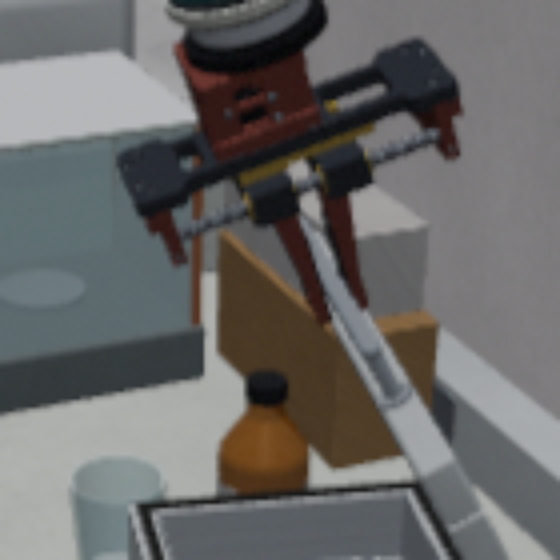

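```bash
python3 -m inch '0 0 0 0 255;0 0 0 0 255';python3 wp.py
```

```text
clock: 23.8
ee_pos: [0.6294, 0.0291, 0.3099]
orientation: [[0.332, 0.924, -0.189], [0.001, -0.2, -0.98], [-0.943, 0.325, -0.067]]
ft_force: [-4.5, 0.8, 2.7]
width: 0.0109
t 23.8 p [0.6294 0.0291 0.3099] F [-4.5  0.8  2.7] j [-4.6  9.2 92.8  1.8 58.7  6.3]
```

The grip is confirmed at a width of 11 mm. The grasp point lies 245.2 mm from the hinge line, as the geometry requires. Next I'll work out the arc.

```bash
cat > arc.py <<'E'
import sys
from h import *
s=env.observe(); R=s['orientation']; g=s['ee_pos']-.0187*R[:,0]
y=np.radians(-12.525); ex=np.array([np.cos(y),np.sin(y),0]); H=np.array([.6352,.0307,0])+.098*ex; H[2]=.108
d=g-H; u=d@ex; w=d[2]; r=np.hypot(u,w); a=np.degrees(np.arctan2(w,-u))
print('t',s['clock'],'r',r.round(4),'alpha',a.round(2),'g',g.round(4),'F',s['ft_force'].round(1),'w',s['width'].round(4),'j',s['joint_pos'].round(0))
st=float(sys.argv[1]); n=int(sys.argv[2]); r=.2452
for k in range(n):
    a0,a1=np.radians(a-st*k),np.radians(a-st*(k+1))
    dw=r*((np.cos(a0)-np.cos(a1))*ex+np.array([0,0,np.sin(a1)-np.sin(a0)]))
    print((R.T@dw).round(4))
E
python3 arc.py 2 8
```

```text
Traceback (most recent call last):
  File "arc.py", line 6, in <module>
    print('t',s['clock'],'r',r.round(4),'alpha',a.round(2),'g',g.round(4),'F',s['ft_force'].round(1),'w',s['width'].round(4),'j',s['joint_pos'].round(0))
                                                                                                         ^^^^^^^^^^^^^^^^
AttributeError: 'float' object has no attribute 'round'
```

```bash
sed -i "s/s\['width'\].round(4)/s['width']/" arc.py; python3 arc.py 2 8
```

```text
t 23.8 r 0.2453 alpha 63.52 g [0.6232 0.0291 0.3276] F [-4.5  0.8  2.7] w 0.010945081859130772 j [-5.  9. 93.  2. 59.  6.]
[ 0.0013 -0.0085  0.    ]
[ 0.0016 -0.0084  0.0001]
[ 0.0019 -0.0084  0.0001]
[ 0.0021 -0.0083  0.0001]
[ 0.0024 -0.0082  0.0001]
[ 0.0027 -0.0081  0.0002]
[ 0.003  -0.008   0.0002]
[ 0.0033 -0.0079  0.0002]
```

```bash
python3 -m inch '0.0013 -0.0085 0 0 255;0.0016 -0.0084 0 0 255;0.0019 -0.0084 0 0 255;0.0021 -0.0083 0 0 255'; python3 arc.py 2 8
```

```text
clock: 24.3
ee_pos: [0.6016, 0.0356, 0.293]
orientation: [[0.335, 0.923, -0.188], [-0.0, -0.2, -0.98], [-0.942, 0.328, -0.067]]
ft_force: [0.6, -1.4, 2.9]
width: 0.011
t 24.3 r 0.2451 alpha 55.76 g [0.5954 0.0356 0.3106] F [ 0.6 -1.4  2.9] w 0.010996826939457364 j [-4.  8. 97.  2. 56.  7.]
[ 0.0024 -0.0082  0.0001]
[ 0.0027 -0.0081  0.0002]
[ 0.0029 -0.008   0.0002]
[ 0.0032 -0.0079  0.0002]
[ 0.0035 -0.0078  0.0002]
[ 0.0038 -0.0077  0.0002]
[ 0.004  -0.0076  0.0003]
[ 0.0043 -0.0074  0.0003]
```

Tracking is good and the forces are small. I'll continue.

```bash
python3 -m inch '0.0024 -0.0082 0 0 255;0.0027 -0.0081 0 0 255;0.0029 -0.008 0 0 255;0.0032 -0.0079 0 0 255;0.0035 -0.0078 0 0 255;0.0038 -0.0077 0 0 255;0.004 -0.0076 0 0 255;0.0043 -0.0074 0 0 255'; python3 arc.py 2 8
```

```text
clock: 25.3
ee_pos: [0.5524, 0.0478, 0.2466]
orientation: [[0.334, 0.924, -0.189], [-0.001, -0.2, -0.98], [-0.943, 0.327, -0.066]]
ft_force: [-0.1, -5.9, -0.5]
width: 0.0111
t 25.3 r 0.2449 alpha 39.63 g [0.5462 0.0479 0.2642] F [-0.1 -5.9 -0.5] w 0.011140404168028322 j [ -3.   6. 106.   1.  48.   8.]
[ 0.0046 -0.0072  0.0003]
[ 0.0048 -0.0071  0.0003]
[ 0.0051 -0.0069  0.0003]
[ 0.0053 -0.0067  0.0003]
[ 0.0055 -0.0065  0.0004]
[ 0.0057 -0.0063  0.0004]
[ 0.006  -0.0061  0.0004]
[ 0.0062 -0.0059  0.0004]
```

```bash
python3 -m inch '0.0046 -0.0072 0.0005 0 255;0.0048 -0.0071 0.0005 0 255;0.0051 -0.0069 0.0005 0 255;0.0053 -0.0067 0.0005 0 255;0.0055 -0.0065 0.0005 0 255;0.0057 -0.0063 0.0005 0 255;0.006 -0.0061 0.0005 0 255;0.0062 -0.0059 0.0005 0 255'; python3 arc.py 2 8; python3 -c "
from h import *
import cv2
f=viewer.grab_frame('side');im=f['color'][:,:,::-1]; cv2.imwrite('pics/side10.png',cv2.resize(im[90:290,200:380],None,fx=3,fy=3))"
```

```text
clock: 26.3
ee_pos: [0.5183, 0.0557, 0.1887]
orientation: [[0.335, 0.923, -0.189], [0.002, -0.201, -0.98], [-0.942, 0.328, -0.069]]
ft_force: [1.5, 7.9, 1.1]
width: 0.0111
t 26.3 r 0.2443 alpha 23.74 g [0.512  0.0557 0.2064] F [1.5 7.9 1.1] w 0.011122916582749954 j [ -2.   7. 114.   1.  39.   9.]
[ 0.0064 -0.0057  0.0004]
[ 0.0066 -0.0055  0.0005]
[ 0.0067 -0.0053  0.0005]
[ 0.0069 -0.005   0.0005]
[ 0.0071 -0.0048  0.0005]
[ 0.0072 -0.0045  0.0005]
[ 0.0074 -0.0043  0.0005]
[ 0.0075 -0.004   0.0005]
```

View pics/side10.png

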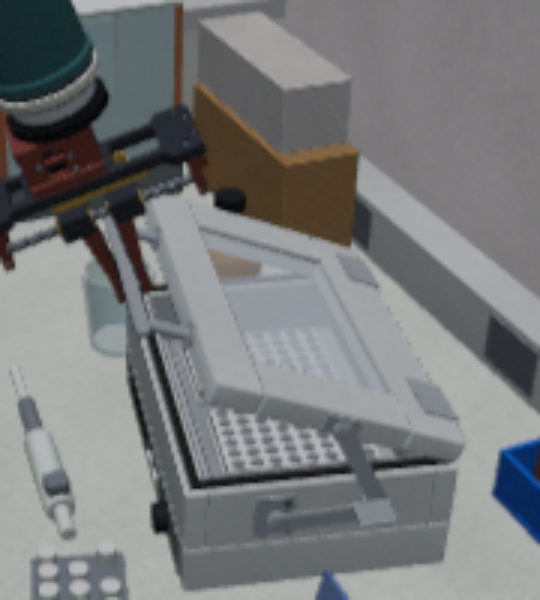

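The lid is at about 21°, held by the bar, and the stay is folding. I'll go on.

```bash
python3 -m inch '0.0064 -0.0057 -0.0003 0 255;0.0066 -0.0055 0 0 255;0.0067 -0.0053 0 0 255;0.0069 -0.005 0 0 255;0.0071 -0.0048 0 0 255;0.0072 -0.0045 0 0 255;0.0074 -0.0043 0 0 255'; python3 arc.py 1 8
```

```text
clock: 27.22
ee_pos: [0.5012, 0.0608, 0.1311]
orientation: [[0.333, 0.924, -0.189], [-0.002, -0.199, -0.98], [-0.943, 0.327, -0.065]]
ft_force: [-1.5, -11.5, -0.4]
width: 0.0112
t 27.225 r 0.2449 alpha 9.56 g [0.4949 0.0609 0.1487] F [ -1.5 -11.5  -0.4] w 0.011225338491792065 j [ -1.  12. 120.   1.  28.  10.]
[ 0.0038 -0.002   0.0003]
[ 0.0038 -0.002   0.0003]
[ 0.0038 -0.0019  0.0003]
[ 0.0039 -0.0018  0.0003]
[ 0.0039 -0.0017  0.0003]
[ 0.0039 -0.0017  0.0003]
[ 0.004  -0.0016  0.0003]
[ 0.004  -0.0015  0.0003]
```

```bash
python3 -m inch '0.0038 -0.002 0.0004 0 255;0.0038 -0.002 0.0004 0 255;0.0038 -0.0019 0.0004 0 255;0.0039 -0.0018 0.0004 0 255;0.0039 -0.0017 0.0003 0 255;0.0039 -0.0017 0.0003 0 255'; python3 arc.py 1 2;  python3 -m inch '0.003 -0.0012 0 0 255;0 0 0 0 255'; python3 arc.py 1 1
```

```text
clock: 27.98
ee_pos: [0.4982, 0.0619, 0.1057]
orientation: [[0.333, 0.924, -0.188], [-0.0, -0.2, -0.98], [-0.943, 0.326, -0.066]]
ft_force: [-1.8, -4.9, -0.7]
width: 0.0112
t 27.975 r 0.2451 alpha 3.6 g [0.492  0.0619 0.1234] F [-1.8 -4.9 -0.7] w 0.011221028858504564 j [ -1.  15. 122.   1.  24.  10.]
[ 0.004  -0.0016  0.0003]
[ 0.004  -0.0015  0.0003]
clock: 28.22
ee_pos: [0.498, 0.0619, 0.1023]
orientation: [[0.332, 0.924, -0.189], [-0.0, -0.2, -0.98], [-0.943, 0.326, -0.066]]
ft_force: [-1.6, -6.4, -4.4]
width: 0.0109
t 28.225 r 0.2451 alpha 2.8 g [0.4918 0.062  0.12  ] F [-1.6 -6.4 -4.4] w 0.010867068329287743 j [ -1.  15. 122.   1.  23.  10.]
[ 0.004  -0.0016  0.0003]
```

```bash
python3 -m inch '0.0015 -0.0006 0.0002 0 255;0 0 0 0 255'; python3 arc.py 1 1;  python3 -m inch '0.0015 -0.0006 0.0002 0 255;0 0 0 0 255'; python3 arc.py 1 1;python3 -c "
from h import *
import cv2
f=viewer.grab_frame('side');im=f['color'][:,:,::-1]; cv2.imwrite('pics/side11.png',cv2.resize(im[90:290,200:380],None,fx=3,fy=3))
f=viewer.grab_frame('wrist');im=f['color'][:,:,::-1]; cv2.imwrite('pics/wrist11.png',im)"
```

```text
clock: 28.48
ee_pos: [0.4979, 0.062, 0.1008]
orientation: [[0.333, 0.924, -0.189], [-0.0, -0.2, -0.98], [-0.943, 0.326, -0.066]]
ft_force: [-1.5, -5.8, -3.0]
width: 0.0112
t 28.475 r 0.2451 alpha 2.45 g [0.4917 0.062  0.1185] F [-1.5 -5.8 -3. ] w 0.011151608979074908 j [ -1.  15. 122.   1.  23.  10.]
[ 0.004  -0.0015  0.0003]
clock: 28.72
ee_pos: [0.4978, 0.062, 0.0992]
orientation: [[0.333, 0.924, -0.189], [-0.0, -0.2, -0.98], [-0.943, 0.326, -0.066]]
ft_force: [-2.3, -5.3, -3.1]
width: 0.011
t 28.725 r 0.2452 alpha 2.08 g [0.4916 0.062  0.1169] F [-2.3 -5.3 -3.1] w 0.010951878004942076 j [ -1.  15. 122.   1.  23.  10.]
[ 0.004  -0.0015  0.0003]
```

View pics/side11.png

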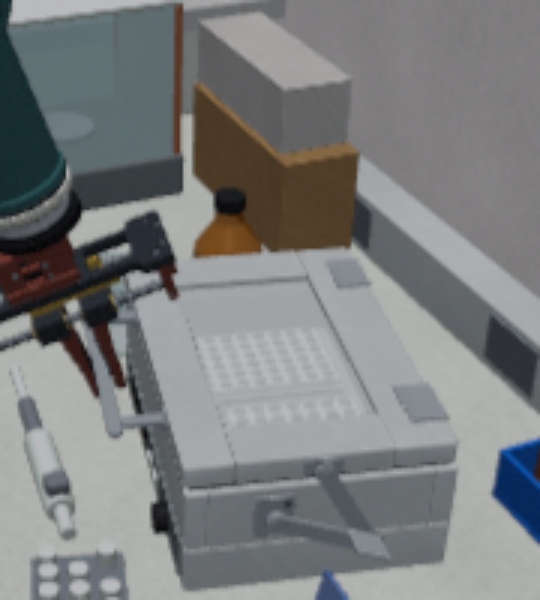

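View pics/wrist11.png

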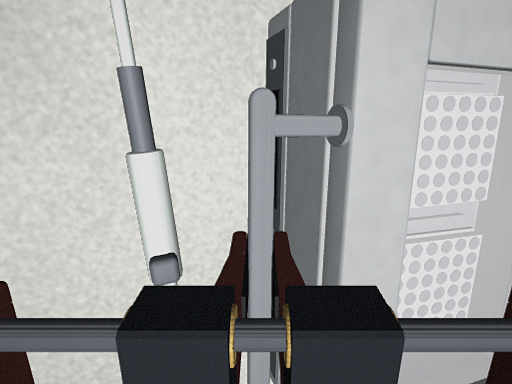

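```bash
python3 -m inch '0.0015 -0.0006 0.0002 0 255;0.0008 -0.0003 0 0 255;0 0 0 0 255'; python3 arc.py 1 1;  python3 -m inch '0.0015 -0.0006 0.0002 0 255;0 0 0 0 255'; python3 arc.py 1 1
```

```text
clock: 29.2
ee_pos: [0.4979, 0.062, 0.0977]
orientation: [[0.334, 0.924, -0.188], [-0.0, -0.2, -0.98], [-0.943, 0.327, -0.066]]
ft_force: [-9.2, -5.3, 11.8]
width: 0.0109
t 29.2 r 0.245 alpha 1.72 g [0.4916 0.062  0.1153] F [-9.2 -5.3 11.8] w 0.010927446630204252 j [ -1.  16. 123.   1.  22.  10.]
[ 0.004  -0.0015  0.0003]
clock: 29.45
ee_pos: [0.4982, 0.0622, 0.097]
orientation: [[0.336, 0.923, -0.188], [0.0, -0.2, -0.98], [-0.942, 0.329, -0.067]]
ft_force: [-11.8, -3.8, 22.9]
width: 0.0112
t 29.45 r 0.2447 alpha 1.54 g [0.492  0.0622 0.1146] F [-11.8  -3.8  22.9] w 0.011227984093912917 j [ -1.  16. 123.   1.  22.  10.]
[ 0.004  -0.0015  0.0003]
```

The lid is on its stop: the force rose to 23 N with no further travel. I'll relax, open partly and withdraw.

```bash
python3 -m inch '-0.002 0.0008 0 0 255;0 0 0 0 180;0 0 0 0 180;0 0 0 0 180;0 0 0 0 180'; python3 wp.py; python3 -m inch '-0.01 0 0 0 180;-0.02 0 0 0 180;-0.03 0 0 0 180;-0.05 0 0 0 180;-0.05 0 0 0 180;0 0 0 0 180'; python3 wp.py;python3 -c "
from h import *
import cv2
for n in ['side','scene','wrist']:
  f=viewer.grab_frame(n);im=f['color'][:,:,::-1]; cv2.imwrite(f'pics/{n}12.png',im)
im=cv2.imread('pics/side12.png');cv2.imwrite('pics/side12z.png',cv2.resize(im[90:290,200:380],None,fx=3,fy=3))"
```

```text
clock: 30.08
ee_pos: [0.499, 0.0619, 0.0981]
orientation: [[0.335, 0.923, -0.188], [0.0, -0.2, -0.98], [-0.942, 0.328, -0.067]]
ft_force: [-0.3, -0.3, 0.4]
width: 0.0257
t 30.075 p [0.499  0.0619 0.0981] F [-0.3 -0.3  0.4] j [ -1.1  15.6 122.5   1.   22.3   9.6]
clock: 30.82
ee_pos: [0.4467, 0.062, 0.2534]
orientation: [[0.343, 0.921, -0.188], [-0.0, -0.2, -0.98], [-0.939, 0.336, -0.068]]
ft_force: [-0.7, -0.4, -0.2]
width: 0.0256
t 30.825 p [0.4467 0.062  0.2534] F [-0.7 -0.4 -0.2] j [ -1.3  -4.4 116.1   0.6  48.3  10. ]
```

View pics/side12z.png

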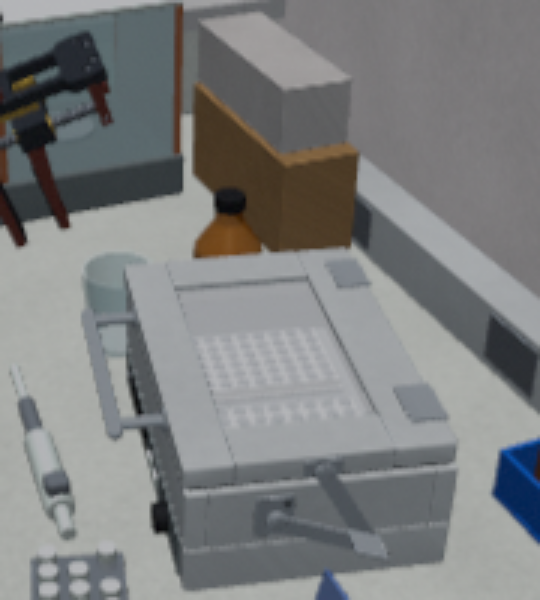

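View pics/scene12.png

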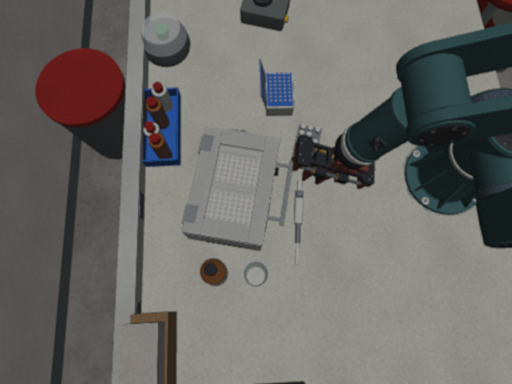

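Run:
```python
from h import *
import cv2
s=viewer.grab_frame("scene"); d=viewer.grab_frame("side")
W=frame((.6352,.0307),-12.525)
for y in(-.085,.085):
    print('expect shut bar end px', proj(s,W(-.147,y,.119)).round(1), proj(d,W(-.147,y,.119)).round(1))
a=cv2.imread('pics/side0.png').astype(int);b=d['color'][:,:,::-1].astype(int)
D=np.abs(a-b).max(2)
for n,(x0,y0,x1,y1) in dict(tip=(255,285,340,380),rack=(207,272,247,326),pip=(200,208,228,270)).items(): print(n,(D[y0:y1,x0:x1]>40).sum())
a=cv2.imread('pics/scene0.png').astype(int);b=s['color'][:,:,::-1].astype(int);D=np.abs(a-b).max(2)
for n,(x0,y0,x1,y1) in dict(bottle=(198,256,230,288),beaker=(242,260,270,290),tip=(258,60,297,117)).items(): print(n,(D[y0:y1,x0:x1]>40).sum())
cv2.imwrite('pics/scene12z.png',cv2.resize(s['color'][115:255,180:310,::-1],None,fx=4,fy=4))
o=env.observe(); print(o['clock'],o['qvel'].round(1),o['ft_force'].round(1))
```

```text
expect shut bar end px [290.3 164.1] [238.6 232.4]
expect shut bar end px [281.3 225.2] [229.  193.6]
tip 0
rack 0
pip 0
bottle 0
beaker 0
tip 0
31.075 [-0.   0.6 -0.1 -0.   0.1 -0.1] [-0.   0.2 -0.2]
```

View pics/scene12z.png

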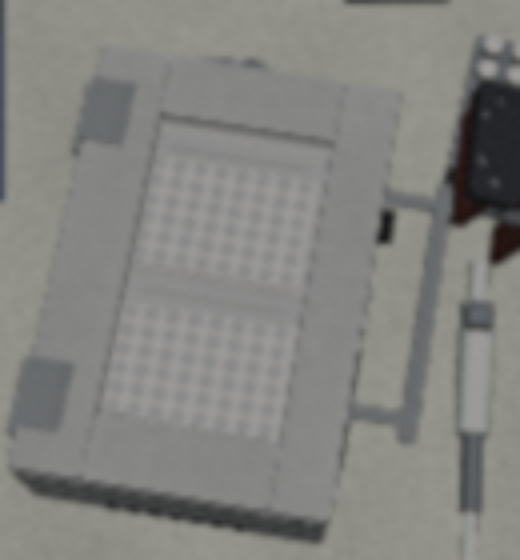

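The bar ends lie within about 2 px of where a fully shut lid would put them in both views. The plates are visible and in place through the window, and nothing else moved. I'm handing in the job.

```bash
python3 -c "
from workcell import finish_job
print(finish_job())"
```

```text
the job is handed in; nothing more can be done
None
```

The incubator lid is shut, and I handed the job in at about 31 s of the 61 s allowed.

- **Tilting the tool:** the moves can't tilt the tool directly. I pushed against the arm's outer reach limit in free air until it tilted about 43° forward. Later I brought it back to about 20° at the inner limit.
- **Breaking the stay:** I pressed the thumb tab about 25 mm with the closed fingers. The wrist force peaked at about 10 N, slightly above the 4–9 N quoted. The knee folded and stayed folded, and the lid stayed up.
- **Lowering the lid:** I gripped the bar handle (finger width 11 mm) and lowered the lid on an arc about the hinge until it met its stop, at about 23 N. Sideways force along the bar reached about 11 N on the way. I then let go and withdrew.

**Last checks:**
- **Lid:** the bar ends lie within about 2 pixels of the fully shut position in both views.
- **Surroundings:** the tip box, tube rack, pipette, bottle and beaker showed no change against the first pictures. The two plates look undisturbed through the window, judged by eye only.
- **Robot:** the wrist force was near zero, with the gripper clear of everything.

**What disagreed or ran close:**
- Pressing the knee brought the lid down about 0.07–0.1 rad before I held it.
- Two wrist-camera readings of the bar differed by about 8 mm, probably because the arm was still settling. I used the later one, and the grip confirmed it at 245 mm from the hinge.
- The bar read about 4 mm lower than expected at the stop.
- Joint 6 sat at its range limit (−170.7°) several times near the tab.

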